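Put the bolt length gauge away in its slide-lid case

TASK

Put the bolt length gauge away: first lay it upright in its open wooden case, then slide the thin lid, flat on the granite plate, out over the plate's front edge until about a third of its length sticks out, and pick it up by that overhanging end. Run the lid into the grooves of the case from the open end and push it fully home, flush with the end of the case, then let go. Leave the three standing bolts upright where they are, and do not let the lid fall.

Things in the scene. Friction and masses are not known exactly. Their poses are not given: they have to be found in the camera images.
- plate: Dark granite inspection plate, fixed, 150 (its x) x 200 (its y) x 45 mm high, level top. Origin: centre of its underside on the table, so its top is at z = +45 mm. Its own -x side is its front, towards the robot. It stands to the left of the case, turned a little.
- plate_edge (a point): Middle of the granite plate's front top edge; the lid is to be slid out over this edge, i.e. along the plate's -x. The table is 45 mm below. Behind it a carton's flap leans forward, from 0.15 m up, to about x = 0.6 m; the basket behind the middle of the table is 0.105 m high, its front at x = 0.59 m.
- lid: Thin brown wooden lid, 132 (its x) x 58 (its y) x 3 mm, about 45 g, lying flat and wholly on the granite plate, turned at most 0.12 rad against it. Origin: centre of its underside; z up. Its -x end (four dark thumb grooves) is next to the plate's front edge and is the end to take; its +x end (53 mm wide over the last 8 mm) is the nose that enters the case.
- lid_end (a point): Middle of the lid's -x (thumb-groove) end face, half-way through its thickness. Flat on the plate the lid is too thin to take by its sides, but, waxed and on polished stone, it slides easily when dragged under pressed-on fingertips or pushed at its far edge. Once this end is well past the plate's edge, the fingers can straddle its 58 mm width from above and reach below it.
- lid_nose (a point): Middle of the lid's +x (nose) end face, half-way through its thickness.
- gauge: Grey steel bolt length gauge, 28 (its x) x 50 (its y) x 22 mm high: a base block 10 mm high with an upright post 8 mm thick and 28 mm wide at each end of its y length, rising to 22 mm. 0.12 kg. Origin: centre of its underside; z up. At the start it stands on the lid. Take it from above by its two end faces, 50 mm apart along its y.
- case: Open brown wooden gauge case, green floor, screwed to the table, 140 (its x) x 72 (its y) x 41 mm high. Origin: centre of its underside. Inside 124 x 50 mm, floor at z = 5 mm. The end at its -x, towards the plate, is the open mouth: its end wall is only 30 mm high. The +x end wall (inner face x = +62 mm) stops the lid. Lid fully home: its origin at x = -4, y = 0, z = 30 mm, axes along the case's.
- case_mouth (a point): Middle of the case's mouth end, at ledge height (x = -70, y = 0, z = 30 mm of the case). The lid enters here along the case's +x, sliding on side ledges at z = 30 mm, in grooves 61 mm wide in all and 6 mm high under lips; over the first 15 mm there is no lip above and the grooves flare outwards. Fully home, the lid's thumb-groove end is flush with this end.
- case_floor (a point): Middle of the case's inner floor (5 mm above the table); the gauge goes here, upright, with its 50 mm length along the case's x so that fingers and lid have room.
- bolt_a: Yellow zinc hex bolt with washers, standing on its head, 28 mm across, 47 mm high, on the granite plate on one side of the lid. Origin: centre of its underside. Bystander.
- bolt_b: Yellow zinc hex bolt standing on its head, 19 mm across, 47 mm high, on the granite plate on the other side of the lid. Origin: centre of its underside. Bystander.
- bolt_c: Yellow zinc hex bolt with washers, standing on its head, 28 mm across, 47 mm high, on the table just beyond the case's +x end. Origin: centre of its underside. Bystander.
Mind the look-alikes: they are no part of the job. There is more than one size of the lid; the job needs the larger.

How it is judged:
By the outcome, as a careful person would: the job done as asked, in the order asked, and still so for the second after the job is handed in, with the robot touching nothing.
It also fails if it takes over 72 s, if anything falls off the work surface, if the arm or the gripper's body presses on something with over 40 N, if the wrist force passes 120 N, or if a joint passes its speed limit or range.

ROBOT

A 6-joint arm with a two-finger parallel gripper is mounted at the origin on a cart in front of the work surface, level with it; the furniture and walls round the work are solid. World frame = base frame: x ahead of the robot, y to its left, z up, the work surface at z = 0. Lengths are in m, angles in degrees, forces in N, time in s.
With the tool pointing down it reaches from about 0.25 to 0.725 m from the base axis. Payload 4 kg.
Tool frame: the origin (TCP) lies between the finger pads; the fingertips stand 11 mm ahead of it and the grasp point (between the pads) lies 8 mm behind it (ctrl.nose_length is the distance from the TCP to the fingertips, in m); z points along the fingers, y is the line along which they close (so a half turn about z gives the same grasp; the last joint's range is limited). The gripper opens to 85 mm and grips with 20 to 120 N. Pads are 22 mm wide; open, the fingers measure 114 mm over their backs; the gripper's body (76 mm by 85 mm) begins 54 mm behind the grasp point. The pads swing forward as they close: fully open they stand 13 mm farther back than shut.
Start: joints at [-67.265, 13.785, 0.286, 76.501, 0, 90], TCP at [0.193, -0.461, 0.22] pointing down, gripper open.
Joint ranges: [-155.79, 155.79], [-60.16, 107.12], [-62.33, 73.08], [-114, 123.19], [-81.49, 82.49], [-180, 180]. Speed limits (degrees/s): [159.86, 159.86, 180, 180, 180, 180].

INTERFACE

Orientations are given as [roll, pitch, yaw] about the fixed x, y, z axes, in that order (R = Rz(yaw) Ry(pitch) Rx(roll)).
In Python, from cell import ctrl gives the robot as it stands. The module is installed in compiled form; this text tells all that it offers.
- The arm moves only by the shell command python3 -m jog 'ROWS'. ROWS is JSON, a list of rows, each a list of 7 numbers: the shift along the tool's x, y, z as a fraction of full scale, then the turn, a rotation vector about the tool's x, y, z as a fraction of full scale, then the closure, from 0 (fully open) to 1 (shut). In form: [[tx, ty, tz, rx, ry, rz, claw], ...]. A call has 1 to 5 rows; each row is the pose to reach, as a shift and turn from the pose commanded when the call began, along the tool's axes at that moment, turning the shorter way round; what a row does not reach only later rows make up. Full scale, the value 1, is 0.2 m for a shift and 360 degrees for a turn. A row lasts 1/12 s, in which the tool goes at most 41.7 mm and 7.16 degrees, less where a joint would pass 70% of its speed; a pose out of reach is approached as far as the arm can. A call with a number of a shift or a turn outside -1 to 1 is refused whole. A call with a gripper value outside its range is refused whole. The fingers move at their own pace and stop on an object; the grip force is fixed at half the most. Time passes only in rows, so rows that repeat a pose let the fingers close. It gives the time, the measured TCP pose, the force, the opening and the grip force at its end, in the units of the state.
- ctrl.state(): the state, without advancing time (a new reading comes with each control period).
- ctrl.get_image(name): name is "scene" or "top" or "wrist"; returns (picture, depth): 420x560x3 uint8, red, green, blue; 420x560 float32, m along the optical axis (not along the pixel's ray), 0 where there is no reading.
- ctrl.calibration(name): a dict with "fx", "fy", "cx", "cy" (pixels), "k1" (the pictures are not rectified: a ray, as slopes to the right and down, at radius r is drawn at 1 + k1 r^2 times it, then the intrinsics apply), "pose" (4x4, takes a point from camera to world coordinates); the wrist camera has in their place "T_tool_cam" (4x4, takes a point from camera to tool coordinates, whose origin is the TCP and whose axes are the flange's). Camera axes: x right, y up, looking along -z (the intrinsics and any distortion apply to the point x, -y, -z); pixel columns grow to the right and rows downward; lengths in m; the calibration is good to about 2 mm. A picture is of the moment at which its call begins: read the wrist's pose just before it. calibration takes no time and is no camera call.
- ctrl.finish_job(): hands the job in; it is judged then, once.
The state is a dict: "t": time; "joint_pos": joint angles; "qd": joint speeds; "joint_torque": joint torques, N m; "eef_pos": TCP position; "ee_rot": TCP orientation; "ft_force": force on the tool from outside, world axes, zero at the start; "moment": the same for the moment, N m; "width": finger opening in m; "grasp_force": force on a finger pad.
Only numpy, scipy, OpenCV 4.12 (cv2) and the standard library are available. Lean on these libraries where they do the work, as an engineer would, in place of code of your own. Each camera call takes 0.05 s, during which the arm holds its last target. There are 200 camera calls.

## Working session

There is one attempt and no reset: what is moved stays moved. The work goes in short steps, Python scripts to look and compute and a shell command to move; the robot and the scene stay as the last step left them, time stands still between calls to the robot, and variables do not carry over. Pictures are saved under pics/ and viewed, at most 10 in all, crops included, and the job is handed in when it is done.

```bash
mkdir -p pics
cat > h.py <<'E'
import numpy as np,cv2
from cell import ctrl
from scipy.spatial.transform import Rotation as R
def grab(n):
    s=ctrl.state(); im,d=ctrl.get_image(n); return s,im,d
def campose(n,s=None):
    c=ctrl.calibration(n)
    if 'pose' in c: return c,np.array(c['pose'])
    T=np.eye(4);T[:3,:3]=R.from_euler('xyz',s['ee_rot'],degrees=True).as_matrix();T[:3,3]=s['eef_pos']
    return c,T@np.array(c['T_tool_cam'])
def rays(n,uv,s=None):
    c,P=campose(n,s)
    K=np.array([[c['fx'],0,c['cx']],[0,c['fy'],c['cy']],[0,0,1]])
    q=cv2.undistortPoints(np.float64(uv).reshape(-1,1,2),K,np.array([c['k1'],0,0,0.]))[:,0]
    return np.c_[q[:,0],-q[:,1],-np.ones(len(q))],P
def onz(n,uv,z,s=None):
    r,P=rays(n,uv,s); d=r@P[:3,:3].T
    z=np.broadcast_to(z,len(d))
    return P[:3,3]+d*((z-P[2,3])/d[:,2])[:,None]
def cloud(n,d,s=None):
    h,w=d.shape; v,u=np.mgrid[:h,:w]
    r,P=rays(n,np.c_[u.ravel(),v.ravel()],s)
    p=(r*d.reshape(-1,1))@P[:3,:3].T+P[:3,3]; p[d.ravel()==0]=np.nan
    return p.reshape(h,w,3)
E
python3 - <<'E'
from h import *
s=ctrl.state();print(s)
for n in('top','scene'):
    s,im,d=grab(n);np.savez(f'{n}0.npz',im=im,d=d)
    cv2.imwrite(f'pics/{n}0.png',im[...,::-1]); c,P=campose(n);print(n,c['fx'],c['k1'],P.round(3).tolist())
E
```

```text
{'t': 0.0, 'joint_pos': array([-6.72653104e+01,  1.38330640e+01,  2.15685321e-01,  7.65006919e+01,
       -1.63920587e-03,  8.99978058e+01]), 'qd': array([ 0.01150447, -0.05634329,  0.04815409, -0.06853627,  0.03513439,
        0.00133883]), 'joint_torque': array([ 1.72678242e-04, -3.72325408e+01,  2.52400768e+01,  1.70971197e-02,
        1.81575924e-04,  1.48785954e-06]), 'eef_pos': array([ 0.19297946, -0.46057216,  0.21871855]), 'ee_rot': array([-1.79881929e+02,  1.63468066e-03,  2.27368872e+01]), 'ft_force': array([0.67079614, 0.27216173, 0.32613882]), 'moment': array([-0.03363222, -0.02181848, -0.04073055]), 'grasp_force': 0.0, 'width': 0.08543771941149518}
top 434.51938747076485 -0.12349107625354842 [[0.017, 0.979, -0.203, 0.24], [-1.0, 0.016, -0.005, -0.036], [-0.002, 0.203, 0.979, 1.213], [0.0, 0.0, 0.0, 1.0]]
scene 435.7083560831828 -0.13962493449770783 [[-0.814, 0.384, -0.435, 0.007], [-0.58, -0.513, 0.633, 0.64], [0.02, 0.768, 0.641, 0.756], [0.0, 0.0, 0.0, 1.0]]
```

View pics/top0.png

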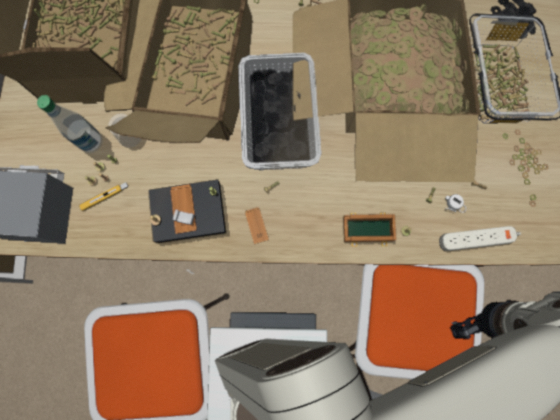

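View pics/scene0.png

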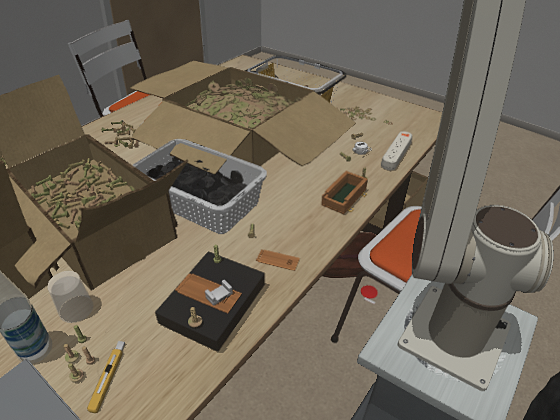

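The top picture shows the plate at (187,211), with the lid and the gauge at (183,216) on it and bolts at (155,219) and (213,190). The case is at (369,228) and bolt_c at (407,231); the small decoy lid lies on the table at (257,225).

Run:
```python
from h import *
f=np.load('top0.npz');im=f['im'];d=f['d'];p=cloud('top',d)
def rect(m,z,lab):
    uv=np.argwhere(m)[:,::-1]; q=onz('top',uv,z)[:,:2].astype(np.float32)
    c,(w,h),a=cv2.minAreaRect(q*1000);print(lab,len(q),np.round(c,1),round(w,1),round(h,1),round(a,1))
def roi(u0,u1,v0,v1):
    m=np.zeros(d.shape,bool);m[v0:v1,u0:u1]=1;return m
z=p[...,2]
m=roi(140,235,170,250)&(z>.035)&(z<.053);rect(m,.045,'plate')
m=roi(335,402,205,250)&(z>.025)&(z<.06);rect(m,.041,'case')
hsv=cv2.cvtColor(im,cv2.COLOR_RGB2HSV).astype(int)
m=roi(160,205,175,240)&(hsv[...,1]>110)&(hsv[...,2]>60);rect(m,.048,'lid')
m=roi(165,200,200,232)&(z>.053);rect(m,.067,'gauge')
for l,r in(('a',roi(145,165,208,228)),('b',roi(205,222,180,200)),('c',roi(400,414,222,240))):
    q=p[r&(z>(.03 if l=='c' else .06))];print(l,np.nanmedian(q,0).round(4),len(q),np.nanmax(q[:,2]) if len(q) else 0)
print('table z',np.nanmedian(z[roi(280,330,190,240)]),'flaps',np.nanmax(p[roi(100,230,60,150)],0))
c=np.vstack([np.hstack([cv2.resize(im[165:255,140:235],(475,450),interpolation=2),cv2.resize(im[200:260,330:415][:, :],(320,450),interpolation=2)])])
cv2.imwrite('pics/crop1.png',c[...,::-1])
```

```text
plate 3558 [463.2 231.3] 151.7 201.1 9.6
case 577 [ 423.9 -276.6] 74.7 142.0 2.2
lid 724 [468.9 238.4] 131.6 59.0 10.8
gauge 199 [441.8 231.2] 55.4 45.3 53.0
a [0.433  0.3103 0.0857] 23 0.09674497018556583
b [0.5135 0.1558 0.0884] 22 0.09222499587519017
c [ 0.421  -0.3801  0.0444] 14 0.049757131460007376
table z -0.00030318528146189294 flaps [0.91204272 0.53573833 0.29419389]
```

View pics/crop1.png

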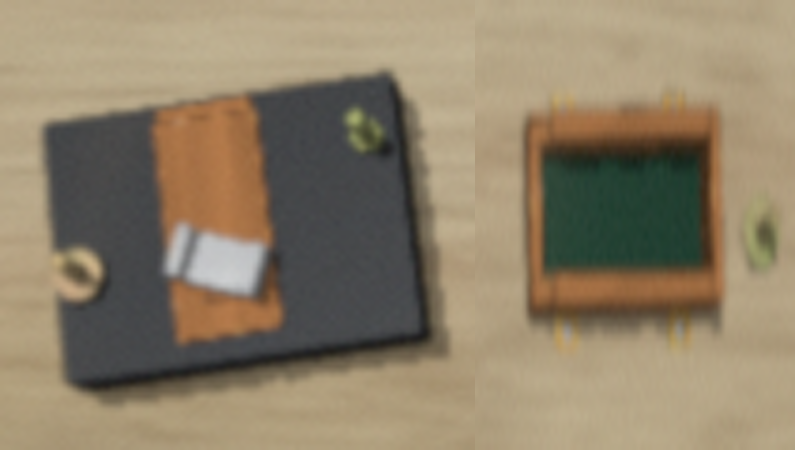

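The enlarged crop shows the thumb grooves at the lid's front end (lower, crop (225,335)), with the gauge lying crosswise over the lid at (215,262). The case mouth is on its left (+y) side, so the case's x axis points to world -y. Next I look at both from close up with the wrist camera.

```bash
cat >> h.py <<'E'
def go(x,y,z,yaw,s=None):
    s=s or ctrl.state(); A=R.from_euler('xyz',s['ee_rot'],degrees=True)
    B=R.from_euler('xyz',[180,0,yaw],degrees=True)
    t=A.inv().apply(np.array([x,y,z])-s['eef_pos'])/.2; r=(A.inv()*B).as_rotvec(degrees=True)/360
    print('at',s['eef_pos'].round(4),s['ee_rot'].round(2),'rows',np.r_[t,r].round(4).tolist(),'n>=',int(np.ceil(max(np.linalg.norm(t)*.2/.0417,np.linalg.norm(r)*360/7.16))))
E
python3 - <<'E'
from h import *
print(ctrl.nose_length,np.round(ctrl.calibration('wrist')['T_tool_cam'],3).tolist(),ctrl.calibration('wrist')['fx'])
go(.38,-.30,.25,2.2)
E
```

```text
0.011 [[-0.001, 0.948, 0.317, 0.081], [1.0, 0.001, -0.001, -0.002], [-0.001, 0.317, -0.948, -0.154], [0.0, 0.0, 0.0, 1.0]] 340.85304949233904
at [ 0.193  -0.4606  0.2188] [-179.89   -0.     22.74] rows [1.1726, -0.3796, -0.1552, -0.0003, 0.0, 0.057] n>= 6
```

```bash
python3 -m jog '[[0.33,-0.07,-0.05,0,0,0.02,0],[0.5,-0.15,-0.1,0,0,0.04,0],[0.7,-0.25,-0.15,0,0,0.057,0],[0.95,-0.38,-0.155,0,0,0.057,0],[1,-0.38,-0.155,0,0,0.057,0]]'
python3 - <<'E'
from h import *
go(.45,-.28,.25,2.2)
E
```

```text
t: 0.52
eef_pos: [0.3325, -0.3285, 0.2487]
ee_rot: [-180.0, 0.0, 2.1]
ft_force: [0.2, -0.5, 0.3]
width: 0.0856
grasp_force: 0.0
at [ 0.3325 -0.3285  0.2487] [-1.7998e+02  2.0000e-02  2.0700e+00] rows [0.5958, -0.2211, -0.0067, -0.0, 0.0, -0.0004] n>= 4
```

```bash
python3 -m jog '[[0.2,-0.07,0,0,0,0,0],[0.4,-0.15,0,0,0,0,0],[0.59,-0.22,0,0,0,0,0],[0.59,-0.22,0,0,0,0,0],[0.59,-0.22,0,0,0,0,0]]'
python3 - <<'E'
from h import *
s,im,d=grab('wrist');np.savez('w1.npz',im=im,d=d,p=s['eef_pos'],r=s['ee_rot'])
cv2.imwrite('pics/w1.png',im[...,::-1])
p=cloud('wrist',d,s);z=p[...,2]
m=(z>.036)&(z<.046)&(np.abs(p[...,1]+.277)<.09)&(np.abs(p[...,0]-.424)<.06)
uv=np.argwhere(m)[:,::-1];q=onz('wrist',uv,.041,s)[:,:2].astype(np.float32)*1000
print(cv2.minAreaRect(q),len(q),np.nanmedian(z[m]))
go(.47,.0,.26,-10)
E
```

```text
t: 0.93
eef_pos: [0.4498, -0.2798, 0.2474]
ee_rot: [-179.9, 0.1, 2.5]
ft_force: [-1.2, -0.1, 0.0]
width: 0.0854
grasp_force: 0.0
((427.91534423828125, -274.12347412109375), (72.51671600341797, 137.43869018554688), 1.347184419631958) 2680 0.04033549167361922
at [ 0.4484 -0.2806  0.2476] [-1.7995e+02  1.2000e-01  2.3400e+00] rows [0.1649, -1.3973, -0.061, -0.0001, 0.0003, 0.0343] n>= 7
```

View pics/w1.png

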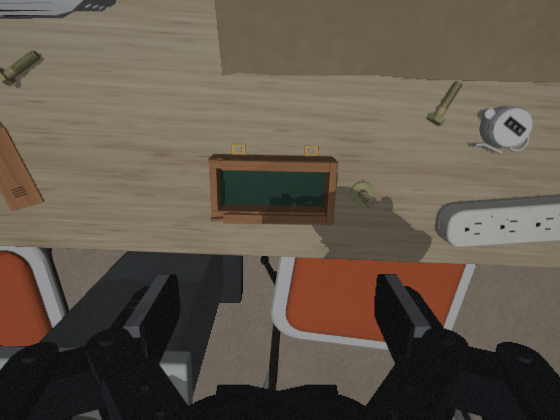

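The wrist view shows the case at pixels (210-337, 155-224), with the mouth on the left and bolt_c at (365,192). I'll refine the case ends, then move on to the plate.

```bash
python3 - <<'E'
from h import *
f=np.load('w1.npz');im=f['im'];d=f['d'];s=dict(eef_pos=f['p'],ee_rot=f['r']);p=cloud('wrist',d,s)
for v in(160,163,185,190,195,217,221):
    for us in(range(206,222),range(326,341)):
        print(v,' '.join(f"{u}:{p[v,u,1]*1000:.0f},{p[v,u,2]*1000:.0f},{im[v,u,0]}" for u in us))
E
python3 -m jog '[[0.03,-0.2,-0.01,0,0,0.01,0],[0.06,-0.4,-0.02,0,0,0.02,0],[0.09,-0.6,-0.03,0,0,0.03,0],[0.12,-0.8,-0.05,0,0,0.034,0],[0.16,-1,-0.06,0,0,0.034,0]]'
python3 - <<'E'
from h import *
go(.48,.225,.26,-17)
E
```

```text
160 206:-194,-2,129 207:-196,1,128 208:-204,36,119 209:-205,35,120 210:-206,35,118 211:-207,35,117 212:-208,34,110 213:-209,35,107 214:-210,35,104 215:-211,36,102 216:-212,36,98 217:-213,35,87 218:-214,34,85 219:-215,35,77 220:-216,34,72 221:-218,41,88
160 326:-331,32,55 327:-333,31,56 328:-334,31,57 329:-335,30,57 330:-336,31,59 331:-337,30,58 332:-338,32,58 333:-339,31,58 334:-340,31,56 335:-342,30,63 336:-348,2,107 337:-349,-0,109 338:-351,-1,120 339:-352,-0,122 340:-353,-0,120
163 206:-194,1,123 207:-195,-1,122 208:-197,0,122 209:-203,29,125 210:-204,28,128 211:-206,30,127 212:-206,28,127 213:-208,31,123 214:-209,29,121 215:-210,30,122 216:-211,30,116 217:-212,30,121 218:-213,29,122 219:-214,28,121 220:-216,35,114 221:-218,40,116
163 326:-330,41,116 327:-331,40,115 328:-332,41,117 329:-334,40,114 330:-334,41,87 331:-336,41,116 332:-337,41,120 333:-338,40,116 334:-339,41,115 335:-340,40,111 336:-341,41,113 337:-342,41,95 338:-351,-2,124 339:-352,-1,126 340:-353,1,126
185 206:-194,-0,130 207:-194,-2,128 208:-196,-2,128 209:-197,-1,122 210:-204,30,121 211:-205,30,122 212:-206,30,123
[... 1857 characters left out ...]
:-195,-1,125 209:-196,-1,125 210:-197,-1,124 211:-199,-1,122 212:-200,1,122 213:-201,0,121 214:-202,-1,121 215:-204,-1,124 216:-205,-0,122 217:-206,-2,124 218:-207,-2,124 219:-209,-1,126 220:-210,-1,127 221:-211,-1,125
221 326:-336,39,62 327:-337,41,78 328:-339,40,78 329:-340,40,80 330:-341,39,77 331:-342,41,76 332:-343,40,80 333:-352,-0,74 334:-353,-1,80 335:-354,1,82 336:-356,-0,82 337:-357,1,83 338:-358,-1,82 339:-359,0,82 340:-361,-1,82
t: 1.4
eef_pos: [0.4706, -0.0818, 0.2611]
ee_rot: [-179.9, 0.0, -9.9]
ft_force: [1.2, -0.0, -0.3]
width: 0.0856
grasp_force: 0.0
at [ 0.4706 -0.0818  0.2611] [-1.7992e+02  1.0000e-02 -9.9200e+00] rows [-0.2183, -1.5193, 0.0075, -0.0002, 0.0, 0.0197] n>= 8
```

```bash
python3 -m jog '[[-0.03,-0.2,0,0,0,0,0],[-0.06,-0.4,0,0,0,0.005,0],[-0.09,-0.6,0,0,0,0.01,0],[-0.12,-0.8,0,0,0,0.015,0],[-0.14,-1,0,0,0,0.0197,0]]'
python3 -m jog '[[0,-0.2,0,0,0,0,0],[0,-0.4,0,0,0,0,0],[0,-0.52,0,0,0,0,0],[0,-0.52,0,0,0,0,0],[0,-0.52,0,0,0,0,0]]'
python3 - <<'E'
from h import *
s,im,d=grab('wrist');np.savez('w2.npz',im=im,d=d,p=s['eef_pos'],r=s['ee_rot'])
cv2.imwrite('pics/w2.png',im[...,::-1]);print(s['eef_pos'],s['ee_rot'])
p=cloud('wrist',d,s);z=p[...,2]
hsv=cv2.cvtColor(im,cv2.COLOR_RGB2HSV).astype(int)
def rect(m,zz,lab):
    k=cv2.morphologyEx(m.astype(np.uint8),cv2.MORPH_OPEN,np.ones((3,3)))
    n,l,st,_=cv2.connectedComponentsWithStats(k);i=1+st[1:,4].argmax()
    uv=np.argwhere(l==i)[:,::-1];q=onz('wrist',uv,zz,s)[:,:2].astype(np.float32)*1000
    print(lab,np.round(cv2.minAreaRect(q)[0],1),np.round(cv2.minAreaRect(q)[1],1),cv2.minAreaRect(q)[2],len(q),np.nanmedian(z[l==i]))
near=(np.abs(p[...,0]-.465)<.13)&(np.abs(p[...,1]-.235)<.15)
rect(near&(z>.038)&(z<.052),.045,'plate')
rect(near&(z>.040)&(z<.056)&(hsv[...,1]>100)&(hsv[...,2]>50),.048,'lid')
rect(near&(z>.053)&(np.hypot(p[...,0]-.442,p[...,1]-.231)<.045)&(z<.062),.058,'gauge base')
rect(near&(z>.066)&(np.hypot(p[...,0]-.442,p[...,1]-.231)<.045)&(z<.074),.070,'posts')
k=near&(z>.064)&(np.hypot(p[...,0]-.442,p[...,1]-.231)<.045)
q=onz('wrist',np.argwhere(k)[:,::-1],.07,s)[:,:2].astype(np.float32)*1000;print('gauge top',cv2.minAreaRect(q))
E
```

```text
t: 1.82
eef_pos: [0.4469, -0.091, 0.2608]
ee_rot: [-177.4, 0.1, -13.2]
ft_force: [0.0, -0.7, -0.3]
width: 0.0855
grasp_force: 0.0
t: 2.23
eef_pos: [0.4592, -0.0557, 0.2655]
ee_rot: [-175.5, 0.1, -9.9]
ft_force: [0.9, -1.2, -0.9]
width: 0.0853
grasp_force: 0.0
[ 0.45920095 -0.05572115  0.26554029] [-1.75526343e+02  1.47963463e-01 -9.90682358e+00]
plate [466.1 232.1] [149.5 201.8] 9.368937492370605 15099 0.04447115715565375
lid [491.  245.2] [88.6 59.1] 10.140745162963867 3049 0.04713896378436522
gauge base [444.4 238.9] [34.5 28.6] 78.58346557617188 515 0.057102215605637774
posts [447.6 254.2] [10.2 28.1] 77.61355590820312 188 0.06926804929377309
gauge top ((443.55572509765625, 233.50982666015625), (52.51812744140625, 29.59670639038086), 76.99193572998047)
```

View pics/w2.png

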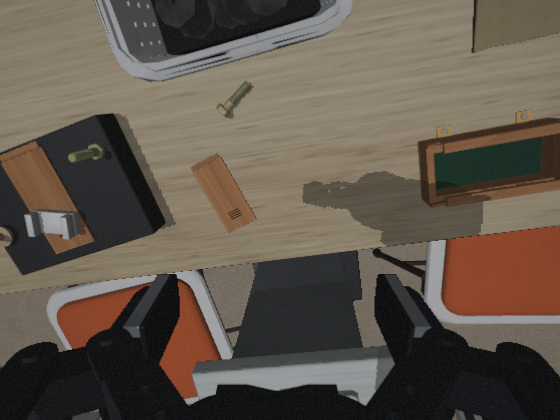

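The view shows the plate, lid and gauge on the left (gauge at (52,223)). The arm stopped short with a tilt, so I check the joints.

Run:
```python
from h import *
s=ctrl.state();print(s['joint_pos'].round(1),s['qd'].round(1),s['joint_torque'].round(1),s['ft_force'])
go(.455,.1,.25,-10)
```

```text
[ -9.9   8.7   0.6  82.1   4.5 179.9] [ 0.2 -0.  -0.2  0.1 -0.1  0.1] [ -0.2 -33.3  25.6   0.1   0.2  -0. ] [ 0.00276061  0.72092087 -0.20228128]
at [ 0.4592 -0.0555  0.2655] [-1.7552e+02  1.6000e-01 -9.8800e+00] rows [-0.154, -0.7538, 0.1372, -0.0124, 0.0004, 0.0003] n>= 4
```

Joint 6 is at its limit (q6 = q1 + 180 − yaw), so I take the half-turn equivalent for the grasps (yaw about 167).

```bash
python3 -m jog '[[-0.03,-0.15,0.03,-0.0124,0,-0.02,0],[-0.06,-0.3,0.06,-0.0124,0,-0.04,0],[-0.1,-0.45,0.09,-0.0124,0,-0.06,0],[-0.13,-0.6,0.12,-0.0124,0,-0.08,0],[-0.15,-0.75,0.13,-0.0124,0,-0.098,0]]'
for i in 1 2 3; do python3 -m jog '[[0,0,0,0,0,-0.02,0],[0,0,0,0,0,-0.04,0],[0,0,0,0,0,-0.06,0],[0,0,0,0,0,-0.08,0],[0,0,0,0,0,-0.098,0]]'; done | grep -A2 eef
python3 - <<'E'
from h import *
go(.45,.2335,.20,167)
E
```

```text
t: 2.7
eef_pos: [0.4545, 0.1005, 0.2507]
ee_rot: [179.6, -1.0, 25.3]
ft_force: [-0.6, 0.1, 0.3]
width: 0.0853
grasp_force: 0.0
eef_pos: [0.4554, 0.0994, 0.2513]
ee_rot: [179.0, -0.6, 60.6]
ft_force: [0.3, 0.3, 0.7]
--
eef_pos: [0.4555, 0.0992, 0.2513]
ee_rot: [178.8, 0.0, 95.8]
ft_force: [-0.5, -0.4, -0.0]
--
eef_pos: [0.4555, 0.0992, 0.2513]
ee_rot: [179.1, 0.7, 131.1]
ft_force: [0.2, -0.8, 0.3]
at [0.4555 0.0992 0.2513] [179.06   0.72 131.1 ] rows [0.5272, 0.4168, 0.2568, 0.0019, 0.0028, -0.0997] n>= 6
```

```bash
python3 -m jog '[[0.1,0.08,0.05,0.0019,0.0028,-0.02,0],[0.2,0.16,0.1,0.0019,0.0028,-0.04,0],[0.3,0.24,0.15,0.0019,0.0028,-0.06,0],[0.4,0.32,0.16,0.0019,0.0028,-0.08,0],[0.527,0.417,0.16,0.0019,0.0028,-0.0997,0]]'
python3 -m jog '[[0.003,0.003,0,0,0,-0.0012,0],[0.003,0.003,0,0,0,-0.0012,0]]'
cat > m.py <<'E'
from h import *
import sys
tag=sys.argv[1]
s,im,d=grab('wrist');np.savez(tag+'.npz',im=im,d=d,p=s['eef_pos'],r=s['ee_rot'])
cv2.imwrite(f'pics/{tag}.png',im[...,::-1]);print(s['eef_pos'].round(4),s['ee_rot'].round(2))
p=cloud('wrist',d,s);z=p[...,2]
hsv=cv2.cvtColor(im,cv2.COLOR_RGB2HSV).astype(int)
def rect(m,zz,lab):
    k=cv2.morphologyEx(m.astype(np.uint8),cv2.MORPH_OPEN,np.ones((3,3)))
    n,l,st,_=cv2.connectedComponentsWithStats(k);
    if n<2: print(lab,'none');return
    i=1+st[1:,4].argmax()
    uv=np.argwhere(l==i)[:,::-1];q=onz('wrist',uv,zz,s)[:,:2].astype(np.float32)*1000
    r=cv2.minAreaRect(q);print(lab,np.round(r[0],1),np.round(r[1],1),round(r[2],2),len(q),np.nanmedian(z[l==i]).round(4))
near=(np.abs(p[...,0]-.445)<.15)&(np.abs(p[...,1]-.235)<.15)
rect(near&(z>.038)&(z<.0465),.045,'plate')
rect(near&(z>.040)&(z<.056)&(hsv[...,1]>100)&(hsv[...,2]>50),.048,'lid')
k=near&(z>.064)&(np.hypot(p[...,0]-.442,p[...,1]-.231)<.045);
if k.sum()>20:
    q=onz('wrist',np.argwhere(k)[:,::-1],.07,s)[:,:2].astype(np.float32)*1000;print('gauge top',cv2.minAreaRect(q))
E
python3 m.py w3; python3 -c "
from h import *
go(.4436,.2335,.1,167)"
```

```text
t: 4.37
eef_pos: [0.45, 0.2336, 0.2184]
ee_rot: [-179.9, -0.1, 166.7]
ft_force: [0.8, 0.5, 0.2]
width: 0.0853
grasp_force: 0.0
t: 4.53
eef_pos: [0.4497, 0.2356, 0.2191]
ee_rot: [-180.0, -0.0, 167.0]
ft_force: [0.0, -0.5, 0.1]
width: 0.0852
grasp_force: 0.0
[0.4497 0.2356 0.2191] [-1.7998e+02 -3.0000e-02  1.6704e+02]
plate [463.8 235.6] [149.1 198.1] 9.59 19793 0.0446
lid [490.5 246.1] [87.5 58. ] 10.22 3914 0.0476
gauge top ((572.8561401367188, 197.5428466796875), (395.45977783203125, 302.1885681152344), 77.23770141601562)
at [0.4498 0.2346 0.2192] [-1.7997e+02 -3.0000e-02  1.6692e+02] rows [0.0287, -0.0119, 0.5962, -0.0001, -0.0001, -0.0002] n>= 3
```

View pics/w3.png

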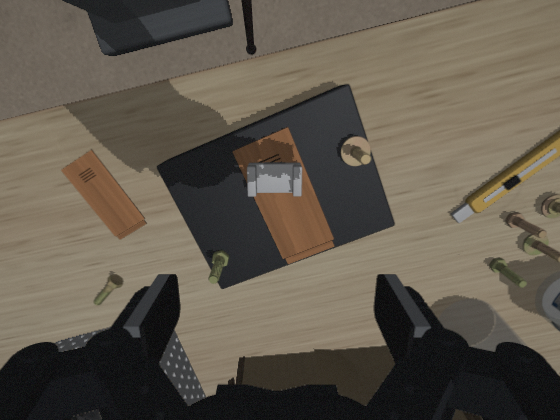

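Run:
```python
from h import *
f=np.load('w3.npz');s=dict(eef_pos=f['p'],ee_rot=f['r']);p=cloud('wrist',f['d'],s);z=p[...,2]
k=(z>.064)&(z<.078)&(np.hypot(p[...,0]-.442,p[...,1]-.234)<.045)
q=onz('wrist',np.argwhere(k)[:,::-1],.07,s)[:,:2].astype(np.float32)*1000;r=cv2.minAreaRect(q);print(r)
go(r[0][0]/1000,r[0][1]/1000,.10,167)
```

```text
((441.4927978515625, 236.2590789794922), (49.12239456176758, 28.238788604736328), 78.3068618774414)
at [0.4498 0.2346 0.2192] [-1.7997e+02 -3.0000e-02  1.6692e+02] rows [0.0421, -0.0009, 0.5962, -0.0001, -0.0001, -0.0002] n>= 3
```

```bash
python3 -m jog '[[0.02,0,0.1,0,0,-0.002,0.25],[0.042,0,0.3,0,0,-0.004,0.25],[0.042,0,0.45,0,0,-0.004,0.25],[0.042,0,0.55,0,0,-0.004,0.25],[0.042,0,0.55,0,0,-0.004,0.25]]'
python3 -m jog '[[0,0,0,0,0,0,0.25]]'
```

```text
t: 5.0
eef_pos: [0.4386, 0.2332, 0.1054]
ee_rot: [-179.7, -0.4, 168.2]
ft_force: [-0.9, 0.2, -0.4]
width: 0.0645
grasp_force: 0.0
t: 5.08
eef_pos: [0.4414, 0.2349, 0.1092]
ee_rot: [-179.9, -0.1, 168.2]
ft_force: [-0.3, 1.1, -0.4]
width: 0.0641
grasp_force: 0.0
```

```bash
python3 -m jog '[[0,0.007,0.1,0,0,0,0.25],[0,0.007,0.2,0,0,0,0.25],[0,0.007,0.225,0,0,0,0.25],[0,0.007,0.225,0,0,0,0.25]]'
python3 -m jog '[[0,0,0,0,0,0,0.5],[0,0,0,0,0,0,0.6],[0,0,0,0,0,0,0.7],[0,0,0,0,0,0,0.7],[0,0,0,0,0,0,0.7]]'
```

```text
t: 5.42
eef_pos: [0.4423, 0.2373, 0.065]
ee_rot: [180.0, -0.0, 168.3]
ft_force: [-0.7, 0.5, 0.1]
width: 0.0637
grasp_force: 0.0
t: 5.83
eef_pos: [0.4427, 0.2381, 0.0654]
ee_rot: [179.9, 0.1, 168.3]
ft_force: [0.4, 0.7, 0.2]
width: 0.0258
grasp_force: 0.0
```

Run:
```python
from h import *
s,im,d=grab('wrist');print(s['width'],s['grasp_force'],s['eef_pos'])
cv2.imwrite('pics/w4.png',im[...,::-1]);np.savez('w4.npz',im=im,d=d,p=s['eef_pos'],r=s['ee_rot'])
```

```text
0.02581406716821443 0.0 [0.44265479 0.23805161 0.06537335]
```

View pics/w4.png

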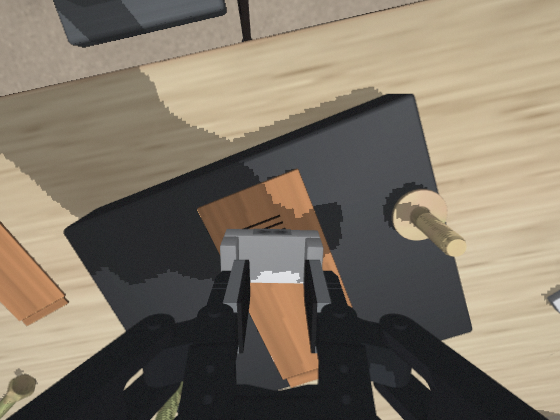

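The gauge sits at pixels (222-322, 230-283) and the fingertips (from about row 265) closed just behind it or above it, so I measure the offset.

Run:
```python
from h import *
f=np.load('w4.npz');s=dict(eef_pos=f['p'],ee_rot=f['r']);d=f['d'];p=cloud('wrist',d,s)
T=R.from_euler('xyz',s['ee_rot'],degrees=True)
q=T.inv().apply((p.reshape(-1,3)-s['eef_pos'])).reshape(p.shape)*1000
for v in(232,240,250,260,270,280,290,310,340): print(v,[q[v,u].round(0).astype(int).tolist() if d[v,u]>0 else 0 for u in(226,234,242,272,302,310,318)])
```

```text
232 [[14, -25, 12], [15, -21, 12], [14, -17, 12], [14, -1, 13], [14, 15, 14], [14, 19, 13], [12, 24, 17]]
240 [[14, -24, 2], [14, -20, 2], [12, -16, 7], [12, -1, 7], [12, 14, 7], [14, 18, 3], [14, 22, 3]]
250 [[12, -23, -4], [12, -19, -5], [6, -17, 7], [6, -1, 8], [6, 15, 8], [12, 17, -5], [12, 21, -5]]
260 [[6, -23, -4], [13, -18, -17], [12, -14, -16], [1, -1, 7], [0, 15, 8], [12, 16, -16], [12, 20, -15]]
270 [[1, -24, -4], [12, -17, -24], [12, -13, -25], [-6, -1, 8], [-6, 15, 8], [12, 16, -25], [12, 19, -25]]
280 [[9, -20, -27], [12, -16, -33], [12, -13, -33], [-12, -1, 8], [-12, 15, 8], [12, 15, -33], [12, 18, -33]]
290 [[13, -18, -41], [13, -15, -41], [12, -12, -40], [-24, -1, 17], [-24, 16, 18], [11, 14, -39], [12, 17, -40]]
310 [[13, -16, -55], [9, -14, -49], [7, -11, -46], [-37, -1, 17], [-38, 16, 19], [4, 14, -42], [9, 16, -48]]
340 [[13, -14, -69], [3, -13, -57], [-3, -11, -49], [-60, -2, 19], [-59, 17, 18], [-7, 14, -45], [2, 16, -56]]
```

Run:
```python
from h import *
f=np.load('w4.npz');s=dict(eef_pos=f['p'],ee_rot=f['r']);d=f['d'];p=cloud('wrist',d,s)
T=R.from_euler('xyz',s['ee_rot'],degrees=True)
q=T.inv().apply((p.reshape(-1,3)-s['eef_pos'])).reshape(p.shape)*1000
for u in(230,236,240,244,248,296,300,306,312): print(u,[(v,*q[v,u].round(0).astype(int).tolist()) if d[v,u]>0 else 0 for v in range(246,276,2)])
```

```text
230 [(246, 14, -21, -5), (248, 13, -21, -5), (250, 12, -21, -5), (252, 11, -21, -5), (254, 10, -21, -4), (256, 9, -21, -5), (258, 8, -21, -4), (260, 6, -21, -4), (262, 6, -21, -5), (264, 4, -21, -5), (266, 3, -21, -4), (268, 2, -22, -4), (270, 1, -22, -5), (272, 8, -19, -19), (274, 12, -18, -28)]
236 [(246, 14, -18, -4), (248, 12, -18, -3), (250, 12, -18, -5), (252, 10, -18, -3), (254, 9, -18, -3), (256, 8, -18, -4), (258, 7, -18, -4), (260, 12, -17, -16), (262, 12, -17, -17), (264, 13, -16, -21), (266, 12, -16, -21), (268, 12, -16, -23), (270, 13, -16, -25), (272, 12, -16, -26), (274, 12, -15, -29)]
240 [(246, 9, -18, 7), (248, 7, -18, 8), (250, 5, -18, 9), (252, 5, -18, 8), (254, 4, -18, 7), (256, 3, -18, 8), (258, 2, -18, 7), (260, 13, -15, -17), (262, 13, -15, -18), (264, 12, -15, -19), (266, 12, -15, -21), (268, 13, -14, -24), (270, 12, -14, -25), (272, 13, -14, -27), (274, 13, -14, -29)]
244 [(246, 8, -16, 8), (248, 7, -16, 8), (250, 7, -16, 7), (252, 5, -16, 8), (254, 4, -16, 8), (256, 3, -16, 7), (258, 1, -16, 9), (260, 12, -13, -16), (262, 12, -13, -18), (264, 12, -13, -19),
[... 809 characters left out ...]
), (264, -3, 14, 9), (266, -4, 14, 8), (268, -5, 14, 8), (270, -7, 14, 9), (272, -7, 14, 7), (274, -8, 14, 7)]
306 [(246, 12, 16, -1), (248, 11, 16, -1), (250, 10, 16, -2), (252, 10, 16, -3), (254, 9, 16, -3), (256, 8, 16, -4), (258, 7, 16, -4), (260, 12, 15, -16), (262, 12, 14, -17), (264, 12, 14, -20), (266, 12, 14, -21), (268, 11, 14, -21), (270, 10, 14, -21), (272, 10, 14, -22), (274, 9, 14, -23)]
312 [(246, 14, 18, -4), (248, 12, 18, -3), (250, 12, 18, -4), (252, 11, 18, -5), (254, 10, 18, -5), (256, 9, 18, -5), (258, 7, 19, -4), (260, 12, 17, -15), (262, 12, 17, -18), (264, 12, 17, -20), (266, 12, 17, -21), (268, 12, 16, -24), (270, 12, 16, -24), (272, 12, 16, -27), (274, 12, 16, -28)]
```

The fingertips measure about 15 mm behind the reported TCP, not ahead of it. I check that against the open-finger picture, reopen and descend with feedback.

```bash
python3 -m jog '[[0,0,0,0,0,0,0.25],[0,0,0,0,0,0,0.25],[0,0,0,0,0,0,0.25],[0,0,0,0,0,0,0.25],[0,0,0,0,0,0,0.25]]'
cat > tip.py <<'E'
from h import *
import sys
def tip(s,im,d):
    p=cloud('wrist',d,s)
    q=R.from_euler('xyz',s['ee_rot'],degrees=True).inv().apply((p.reshape(-1,3)-s['eef_pos'])).reshape(p.shape)*1000
    # finger points: |x|<16, within 10..60 |y|, dark colour
    dark=(im.max(2)<75)&(np.ptp(im.astype(int),axis=2)<15)
    for sg in(-1,1):
        m=(np.abs(q[...,0])<14)&(q[...,1]*sg>3)&(q[...,1]*sg<60)&(q[...,2]<-5.5)&(q[...,2]>-60)
        z=q[m]; print(sg,len(z),'max z',np.percentile(z[:,2],[99.5,98,95]).round(1),'y at tip',z[z[:,2]>np.percentile(z[:,2],95),1].mean().round(1))
if __name__=='__main__':
    for n in sys.argv[1:]:
        f=np.load(n+'.npz');tip(dict(eef_pos=f['p'],ee_rot=f['r']),f['im'],f['d'])
    s,im,d=grab('wrist');print(s['width'],s['eef_pos']);tip(s,im,d)
E
python3 tip.py w1 w3 w4
```

```text
t: 6.3
eef_pos: [0.4421, 0.2378, 0.0645]
ee_rot: [180.0, -0.0, 168.3]
ft_force: [-0.1, 0.3, 0.3]
width: 0.064
grasp_force: 0.0
-1 2972 max z [-25.1 -26.9 -28.9] y at tip -41.8
1 3039 max z [-24.9 -26.7 -28.8] y at tip 44.4
-1 2976 max z [-25.2 -26.7 -28.8] y at tip -41.8
1 3039 max z [-25.2 -26.6 -28.8] y at tip 44.4
-1 2834 max z [ -5.7 -15.5 -18.6] y at tip -15.0
1 2823 max z [-11.7 -16.1 -19.1] y at tip 16.5
0.06404273233083561 [0.44212468 0.23779845 0.06454326]
-1 3290 max z [-5.5 -5.6 -5.8] y at tip -21.9
1 3247 max z [-5.5 -5.6 -5.8] y at tip 19.7
```

Camera data agree (tips -25 mm open, -15 mm at 26 mm, so about -12 mm shut): the tips are ~23 mm higher than nominal. I go down 30 mm more and shift 2 mm to centre.

```bash
python3 -m jog '[[0,-0.01,0.05,0,0,0,0.25],[0,-0.01,0.1,0,0,0,0.25],[0,-0.01,0.125,0,0,0,0.25],[0,-0.01,0.15,0,0,0,0.25],[0,-0.01,0.15,0,0,0,0.25]]'
python3 -m jog '[[0,0,0,0,0,0,0.35],[0,0,0,0,0,0,0.45],[0,0,0,0,0,0,0.55],[0,0,0,0,0,0,0.6],[0,0,0,0,0,0,0.6]]'
```

```text
t: 6.77
eef_pos: [0.4408, 0.2354, 0.0333]
ee_rot: [-179.9, -0.1, 168.3]
ft_force: [-0.1, 0.5, -0.3]
width: 0.0639
grasp_force: 0.0
t: 7.18
eef_pos: [0.4421, 0.2361, 0.035]
ee_rot: [179.9, 0.0, 168.3]
ft_force: [-0.6, -0.2, 1.2]
width: 0.049
grasp_force: 63.1
```

```bash
python3 -m jog '[[0,0,-0.1,0,0,0,0.6],[0,0,-0.3,0,0,0,0.6],[0,0,-0.5,0,0,0,0.6],[0,0,-0.65,0,0,0,0.6],[0,0,-0.65,0,0,0,0.6]]'
python3 - <<'E'
from h import *
go(.435,-.273,.165,181.4)
E
```

```text
t: 7.6
eef_pos: [0.4457, 0.2379, 0.1717]
ee_rot: [179.5, 0.6, 168.3]
ft_force: [0.8, 0.5, -1.2]
width: 0.0488
grasp_force: 62.9
at [0.4457 0.2379 0.1717] [179.48   0.57 168.34] rows [-0.4635, -2.5126, 0.0152, 0.0013, 0.0017, -0.0363] n>= 13
```

```bash
for i in 1 2; do python3 -m jog '[[-0.02,-0.1,0,0,0,0,0.6],[-0.05,-0.28,0,0,0,0,0.6],[-0.09,-0.48,0,0,0,0,0.6],[-0.125,-0.68,0,0,0,0,0.6],[-0.155,-0.838,0,0,0,0,0.6]]'; done | tail -6
python3 - <<'E'
from h import *
go(.435,-.273,.165,181.4)
E
```

```text
t: 8.43
eef_pos: [0.4339, -0.1074, 0.1639]
ee_rot: [180.0, -0.0, 168.3]
ft_force: [0.7, 0.7, -1.6]
width: 0.0493
grasp_force: 62.8
at [ 0.4339 -0.1074  0.1639] [ 1.7999e+02 -3.0000e-02  1.6829e+02] rows [-0.1734, -0.8094, -0.0055, 0.0, -0.0001, -0.0364] n>= 4
```

```bash
python3 -m jog '[[-0.03,-0.1,0,0,0,-0.01,0.6],[-0.07,-0.3,0,0,0,-0.02,0.6],[-0.12,-0.5,0,0,0,-0.03,0.6],[-0.173,-0.7,0,0,0,-0.0364,0.6],[-0.173,-0.81,0,0,0,-0.0364,0.6]]'
python3 -m jog '[[0,0,0,0,0,0,0.6],[0,0,0,0,0,0,0.6]]'
python3 - <<'E'
from h import *
s,im,d=grab('wrist');np.savez('w5.npz',im=im,d=d,p=s['eef_pos'],r=s['ee_rot']);cv2.imwrite('pics/w5.png',im[...,::-1])
print(s['eef_pos'],s['ee_rot'],s['width'])
p=cloud('wrist',d,s);z=p[...,2]
m=(z>.036)&(z<.046)&(np.abs(p[...,1]+.273)<.09)&(np.abs(p[...,0]-.424)<.06)
q=onz('wrist',np.argwhere(m)[:,::-1],.041,s)[:,:2].astype(np.float32)*1000
print(cv2.minAreaRect(q),len(q))
E
```

```text
t: 8.85
eef_pos: [0.4364, -0.2749, 0.1636]
ee_rot: [-179.9, 0.1, -178.6]
ft_force: [1.1, -0.2, -0.3]
width: 0.0492
grasp_force: 62.8
t: 9.02
eef_pos: [0.4351, -0.2715, 0.1632]
ee_rot: [179.9, -0.1, -178.7]
ft_force: [0.1, -0.5, -1.3]
width: 0.0485
grasp_force: 62.8
[ 0.43506661 -0.27148825  0.16324331] [ 1.79877856e+02 -7.02411397e-02 -1.78724520e+02] 0.04845915011787215
((426.1490173339844, -274.21307373046875), (71.59324645996094, 137.6541290283203), 1.2080326080322266) 4630
```

View pics/w5.png

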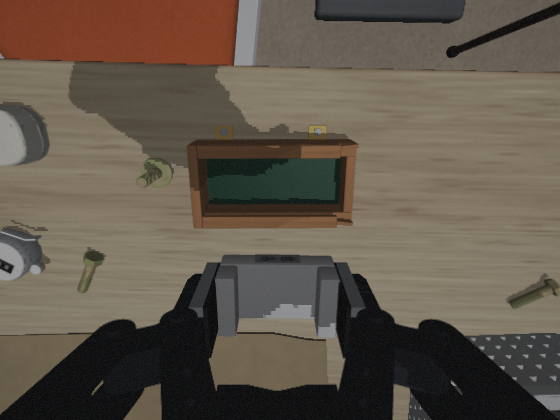

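The case fills pixels (190-355, 140-230), and the gauge is held level above it. Centre is (0.427, -0.2733), yaw 1.3°. Lowering.

```bash
python3 -m jog '[[0.04,-0.006,0.1,0,0,0,0.6],[0.04,-0.006,0.3,0,0,0,0.6],[0.04,-0.006,0.5,0,0,0,0.6],[0.04,-0.006,0.6,0,0,0,0.6],[0.04,-0.006,0.65,0,0,0,0.6]]'
python3 -m jog '[[0,0,0.05,0,0,0,0.6],[0,0,0.1,0,0,0,0.6],[0,0,0.14,0,0,0,0.6],[0,0,0.16,0,0,0,0.6],[0,0,0.16,0,0,0,0.6]]'
python3 -m jog '[[0,0,0.01,0,0,0,0.6],[0,0,0.02,0,0,0,0.6],[0,0,0.025,0,0,0,0.6],[0,0,0.03,0,0,0,0.6],[0,0,0.03,0,0,0,0.6]]'
```

```text
t: 9.48
eef_pos: [0.4254, -0.2685, 0.0308]
ee_rot: [179.7, -0.3, -178.4]
ft_force: [-0.1, 0.6, -0.5]
width: 0.0489
grasp_force: 62.8
t: 9.9
eef_pos: [0.4281, -0.2719, 0.002]
ee_rot: [179.9, -0.0, -178.5]
ft_force: [1.1, 0.2, -1.0]
width: 0.0493
grasp_force: 62.8
t: 10.32
eef_pos: [0.428, -0.2721, -0.0037]
ee_rot: [180.0, 0.0, -178.6]
ft_force: [-1.6, -0.3, -1.3]
width: 0.0487
grasp_force: 62.8
```

```bash
python3 -m jog '[[0,0,0.006,0,0,0,0.6],[0,0,0.012,0,0,0,0.6],[0,0,0.016,0,0,0,0.6],[0,0,0.02,0,0,0,0.6],[0,0,0.02,0,0,0,0.6]]'
```

```text
t: 10.73
eef_pos: [0.428, -0.2719, -0.0079]
ee_rot: [180.0, 0.0, -178.6]
ft_force: [-1.3, -0.1, -1.7]
width: 0.0488
grasp_force: 63.0
```

```bash
python3 -m jog '[[0,0,0.005,0,0,0,0.6],[0,0,0.0075,0,0,0,0.6],[0,0,0.0075,0,0,0,0.6]]'
```

```text
t: 10.98
eef_pos: [0.428, -0.272, -0.008]
ee_rot: [180.0, 0.0, -178.6]
ft_force: [-2.9, 2.1, 9.4]
width: 0.0495
grasp_force: 64.0
```

```bash
python3 -m jog '[[0,0,0,0,0,0,0.35],[0,0,0,0,0,0,0.3],[0,0,0,0,0,0,0.3],[0,0,-0.05,0,0,0,0.3],[0,0,-0.15,0,0,0,0.3]]'
python3 -m jog '[[0,0,-0.2,0,0,0,0.3],[0,0,-0.4,0,0,0,0.3],[0,0,-0.6,0,0,0,0.3],[0,0,-0.7,0,0,0,0.3],[0,0,-0.7,0,0,0,0.3]]'
python3 - <<'E'
from h import *
s,im,d=grab('wrist');np.savez('w6.npz',im=im,d=d,p=s['eef_pos'],r=s['ee_rot'])
p=cloud('wrist',d,s);z=p[...,2]
m=(np.abs(p[...,1]+.273)<.058)&(np.abs(p[...,0]-.427)<.022)
for lo,hi in((.022,.031),(.010,.02)):
    k=m&(z>lo)&(z<hi);q=p[k][:,:2].astype(np.float32)*1000
    print(len(q),np.nanmedian(z[k]),cv2.minAreaRect(q) if len(q) else 0)
go(.46,-.08,.17,181)
E
```

```text
t: 11.4
eef_pos: [0.426, -0.2707, 0.0192]
ee_rot: [179.8, -0.3, -178.5]
ft_force: [0.4, -0.2, -0.2]
width: 0.0598
grasp_force: 0.0
t: 11.82
eef_pos: [0.4313, -0.2742, 0.1674]
ee_rot: [-179.7, 0.6, -178.6]
ft_force: [0.9, 0.4, 0.5]
width: 0.0598
grasp_force: 0.0
582 0.026993651206005748 ((428.3697509765625, -270.7535095214844), (28.039518356323242, 50.036930084228516), 0.21734380722045898)
1146 0.014527461636289984 ((428.5312194824219, -270.8968505859375), (28.692441940307617, 48.78920364379883), 0.050902675837278366)
at [ 0.4299 -0.2733  0.1644] [-179.81    0.36 -178.55] rows [-0.175, 0.9623, -0.03, -0.0005, 0.001, 0.0013] n>= 5
```

Gauge is upright in the case (post tops z=27 mm, along the case). Now back to the lid.

```bash
python3 -m jog '[[0,0.1,0,0,0,0,0.65],[0,0.3,0,0,0,0,0.65],[0,0.5,0,0,0,0,0.65],[-0.02,0.7,0,0,0,0,0.65],[-0.03,0.9,0,0,0,0,0.65]]' | grep eef
python3 -m jog '[[0,0.2,0,0,0,-0.005,0.65],[0,0.4,0,0,0,-0.01,0.65],[-0.05,0.6,0,0,0,-0.015,0.65],[-0.1,0.8,0,0,0,-0.02,0.65],[-0.15,1,0,0,0,-0.0243,0.65]]' | grep eef
python3 - <<'E'
from h import *
go(.455,.244,.17,190.2)
E
```

```text
eef_pos: [0.428, -0.0903, 0.1595]
eef_pos: [0.453, 0.1104, 0.1598]
at [0.453  0.1104 0.1598] [ 1.7998e+02 -1.3000e-01 -1.6971e+02] rows [-0.1289, 0.6553, -0.0508, 0.0001, -0.0004, 0.0003] n>= 4
```

```bash
python3 -m jog '[[-0.03,0.15,-0.05,0,0,0,0.65],[-0.06,0.3,-0.05,0,0,0,0.65],[-0.09,0.45,-0.05,0,0,0,0.65],[-0.13,0.6,-0.05,0,0,0,0.65],[-0.13,0.655,-0.05,0,0,0,0.65]]'
python3 -m jog '[[0,0,0,0,0,0,0.65],[0,0,0,0,0,0,0.65]]' | grep eef
python3 m.py w7; python3 -c "
from h import *
go(.478,.244,.06,190.2)"
```

```text
t: 13.12
eef_pos: [0.4562, 0.2456, 0.1695]
ee_rot: [179.9, -0.1, -169.6]
ft_force: [0.1, -0.3, 0.2]
width: 0.0296
grasp_force: 0.0
eef_pos: [0.4556, 0.2418, 0.1698]
[0.4556 0.2418 0.1698] [-1.7995e+02 -1.6000e-01 -1.6973e+02]
plate [463.8 235.6] [148.9 197.6] 9.59 26016 0.0446
lid [469.1 242.4] [130.7  57.6] 10.36 9604 0.0476
gauge top ((599.0860595703125, 200.08084106445312), (172.97482299804688, 340.5372619628906), 10.287436485290527)
at [0.4558 0.2412 0.1701] [-1.7996e+02 -1.3000e-01 -1.6980e+02] rows [-0.1128, -0.0054, 0.5501, -0.0001, -0.0004, -0.0] n>= 3
```

View pics/w7.png

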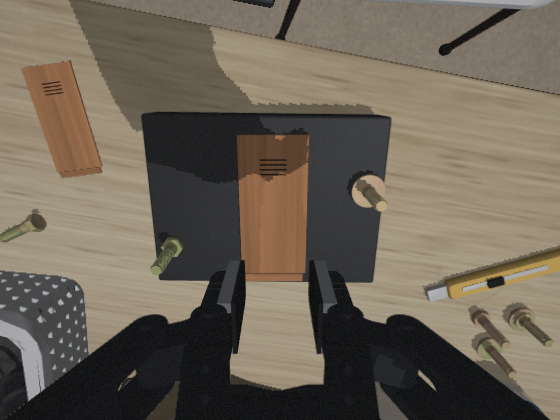

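The whole lid is visible (237-308, 133-280), thumb grooves at the front (270,165). Lid centre (469,242), about 15 mm from the edge. I go down to press on it with slightly open fingertips.

```bash
python3 -m jog '[[-0.05,-0.005,0.15,0,0,0,0.65],[-0.113,-0.008,0.3,0,0,0,0.65],[-0.113,-0.008,0.5,0,0,0,0.65],[-0.113,-0.008,0.6,0,0,0,0.65],[-0.113,-0.008,0.64,0,0,0,0.65]]'
python3 -m jog '[[0,0,0.005,0,0,0,0.65],[0,0,0.01,0,0,0,0.65],[0,0,0.015,0,0,0,0.65],[0,0,0.02,0,0,0,0.65],[0,0,0.02,0,0,0,0.65]]'
```

```text
t: 13.75
eef_pos: [0.4763, 0.2412, 0.039]
ee_rot: [-179.9, -0.4, -170.0]
ft_force: [-1.1, -0.3, 0.8]
width: 0.0297
grasp_force: 0.0
t: 14.17
eef_pos: [0.4803, 0.2452, 0.0406]
ee_rot: [179.9, 0.2, -169.8]
ft_force: [-0.6, 0.6, -0.2]
width: 0.03
grasp_force: 0.0
```

```bash
for i in 1 2 3; do python3 -m jog '[[0,0,0.004,0,0,0,0.65],[0,0,0.008,0,0,0,0.65],[0,0,0.012,0,0,0,0.65],[0,0,0.012,0,0,0,0.65]]' | grep -E "eef|ft"; done
```

```text
eef_pos: [0.4792, 0.2448, 0.0367]
ft_force: [0.3, -0.3, -0.5]
eef_pos: [0.4793, 0.2449, 0.0359]
ft_force: [-3.2, -1.9, 11.1]
eef_pos: [0.4794, 0.2449, 0.0358]
ft_force: [-9.2, -3.8, 24.9]
```

```bash
python3 -m jog '[[0.01,0,-0.004,0,0,0,0.65],[0.03,0,-0.004,0,0,0,0.65],[0.05,0,-0.004,0,0,0,0.65],[0.07,0,-0.004,0,0,0,0.65],[0.08,0,-0.004,0,0,0,0.65]]'
python3 - <<'E'
from h import *
s,im,d=grab('top')
p=cloud('top',d);hsv=cv2.cvtColor(im,cv2.COLOR_RGB2HSV).astype(int)
m=(hsv[...,1]>110)&(hsv[...,2]>60)&(np.abs(p[...,0]-.42)<.1)&(np.abs(p[...,1]-.23)<.06)&(p[...,2]>.03)&(p[...,2]<.06)
q=onz('top',np.argwhere(m)[:,::-1],.048)[:,:2];print(len(q),q.min(0),q.max(0))
E
```

```text
t: 15.58
eef_pos: [0.4681, 0.2437, 0.0359]
ee_rot: [179.9, 0.6, -169.8]
ft_force: [4.1, 0.4, 8.9]
width: 0.0298
grasp_force: 4.6
327 [0.39749867 0.20066387] [0.52030045 0.24863484]
```

```bash
python3 -m jog '[[0.02,0,0.004,0,0,0,0.65],[0.04,0,0.004,0,0,0,0.65],[0.06,0,0.004,0,0,0,0.65],[0.08,0,0.004,0,0,0,0.65],[0.08,0,0.004,0,0,0,0.65]]' 
sed -i 's/^rect(near&(z>.040)/near\&=(p[...,2]<.056)\&(np.abs(p[...,1]-.235)<.06)\n&/' m.py; python3 m.py w8
```

```text
t: 16.05
eef_pos: [0.4531, 0.2414, 0.0359]
ee_rot: [179.8, 0.7, -169.8]
ft_force: [4.8, 0.1, 13.1]
width: 0.0298
grasp_force: 6.6
[0.4531 0.2414 0.0359] [ 179.81    0.73 -169.81]
plate [458.7 174.4] [120.1  78.6] 9.31 32364 0.0446
lid [444.3 240. ] [131.4  57.5] 7.52 27359 0.0475
```

```bash
python3 -m jog '[[0.02,0,0.004,0,0,-0.003,0.65],[0.04,0,0.004,0,0,-0.006,0.65],[0.06,0,0.004,0,0,-0.008,0.65],[0.08,0,0.004,0,0,-0.008,0.65],[0.1,0,0.004,0,0,-0.008,0.65]]' 
python3 m.py w8
```

```text
t: 16.52
eef_pos: [0.4357, 0.2388, 0.0359]
ee_rot: [179.8, 1.0, -166.9]
ft_force: [6.7, 0.3, 14.2]
width: 0.0296
grasp_force: 7.4
[0.4357 0.2388 0.0359] [ 179.81    0.99 -166.95]
plate [453.6 173.9] [111.4  78.3] 9.49 26918 0.0446
lid [429.  237.6] [131.4  57.4] 7.04 26716 0.0475
```

```bash
python3 -m jog '[[0.025,0,0.004,0,0,-0.003,0.65],[0.05,0,0.004,0,0,-0.006,0.65],[0.08,0,0.004,0,0,-0.008,0.65],[0.105,0,0.004,0,0,-0.008,0.65],[0.105,0,0.004,0,0,-0.008,0.65]]' 
python3 m.py w9
```

```text
t: 16.98
eef_pos: [0.4156, 0.2346, 0.0359]
ee_rot: [179.8, 1.1, -164.1]
ft_force: [4.9, 1.2, 20.1]
width: 0.03
grasp_force: 9.9
[0.4156 0.2346 0.0359] [ 179.81    1.09 -164.06]
plate [446.9 171.8] [99.6 76.6] 9.58 20555 0.0446
lid [410.4 233.5] [131.5  57.4] 8.05 26289 0.0475
```

Lid overhang is about 44 mm. Lift off, open, and move over the overhanging end.

```bash
python3 -m jog '[[0,0,-0.01,0,0,0,0.65],[0,0,-0.04,0,0,0,0.65],[0,0,-0.15,0,0,0,0.65],[0,0,-0.3,0,0,0,0.4],[0,0,-0.4,0,0,0,0]]'
python3 -m jog '[[0,0,0,0,0,0,0],[0,0,0,0,0,0,0],[0,0,0,0,0,0,0]]' | grep width
python3 m.py w10; python3 -c "
from h import *
go(.3589,.2262,.10,188.05)"
```

```text
t: 17.45
eef_pos: [0.4073, 0.2306, 0.1118]
ee_rot: [180.0, -0.0, -164.0]
ft_force: [0.1, -0.5, -0.0]
width: 0.0527
grasp_force: 0.0
width: 0.0853
[0.4068 0.2303 0.1095] [ 1.7998e+02 -9.0000e-02 -1.6404e+02]
plate [462.8 235.3] [150.6 197.1] 9.49 33980 0.0445
lid [407.6 232.1] [131.1  57.5] 7.01 15192 0.0475
at [0.4065 0.2301 0.1091] [ 1.8000e+02 -1.4000e-01 -1.6404e+02] rows [0.2341, 0.0466, 0.0461, -0.0, -0.0004, 0.022] n>= 2
```

```bash
python3 -m jog '[[0.08,0.014,0,0,0,0.01,0],[0.16,0.028,0,0,0,0.02,0],[0.25,0.042,0,0,0,0.0249,0],[0.25,0.042,0,0,0,0.0249,0],[0.25,0.042,0,0,0,0.0249,0]]'
python3 m.py w11; python3 -c "
from h import *
go(.3561,.2245,.014,187)"
```

```text
t: 18.17
eef_pos: [0.3561, 0.2245, 0.1093]
ee_rot: [-180.0, -0.1, -172.9]
ft_force: [1.4, -0.1, 0.5]
width: 0.0855
grasp_force: 0.0
[0.3561 0.2245 0.1093] [-1.7997e+02 -1.1000e-01 -1.7293e+02]
plate [453.3 233.8] [134.4 197. ] 9.54 19301 0.0445
lid [408.  232.6] [130.8  58. ] 7.03 12703 0.0476
at [0.3572 0.225  0.1097] [ 1.7999e+02 -3.0000e-02 -1.7295e+02] rows [0.0057, -0.0018, 0.4783, 0.0, -0.0001, 0.0001] n>= 3
```

View pics/w11.png

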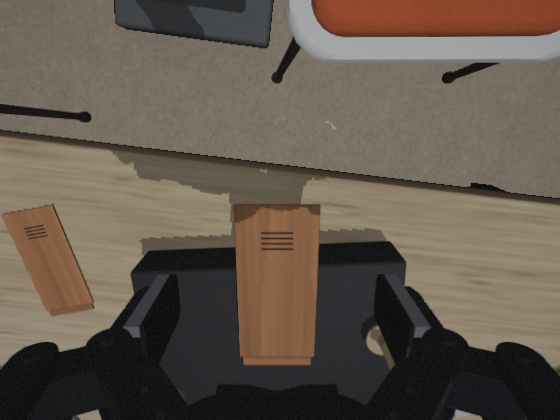

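The lid overhangs the front edge (thumb end at (277,205)), and the fingers are centred on it (inner faces ~180 and ~375). Descend and grip.

```bash
python3 -m jog '[[0,0,0.15,0,0,0,0],[0,0,0.3,0,0,0,0],[0,0,0.4,0,0,0,0],[0,0,0.478,0,0,0,0],[0,0,0.478,0,0,0,0]]' |grep -E "eef|ft"
python3 -m jog '[[0,0,0,0,0,0,0.1],[0,0,0,0,0,0,0.2],[0,0,0,0,0,0,0.3],[0,0,0,0,0,0,0.4],[0,0,0,0,0,0,0.5]]'
python3 -m jog '[[0,0,0,0,0,0,0.5],[0,0,0,0,0,0,0.5]]'
```

```text
eef_pos: [0.3557, 0.2237, 0.0115]
ft_force: [0.3, -0.9, -0.0]
t: 19.05
eef_pos: [0.3586, 0.2259, 0.016]
ee_rot: [179.9, 0.2, -173.0]
ft_force: [-0.2, -0.5, 2.9]
width: 0.0557
grasp_force: 62.7
t: 19.22
eef_pos: [0.3586, 0.2258, 0.0157]
ee_rot: [179.9, 0.2, -173.0]
ft_force: [1.4, 0.4, 3.2]
width: 0.0555
grasp_force: 62.8
```

```bash
python3 -m jog '[[0,0,-0.01,0,0,0,0.5],[0,0,-0.03,0,0,0,0.5],[0,0,-0.07,0,0,0,0.5],[0,0,-0.15,0,0,0,0.5],[0,0,-0.25,0,0,0,0.5]]'
python3 -m jog '[[0,0,-0.1,0,0,0,0.5],[0,0,-0.2,0,0,0,0.5],[0,0,-0.2,0,0,0,0.5]]'
cat > lid.py <<'E'
from h import *
def lid(tag='l'):
    s,im,d=grab('wrist');np.savez(tag+'.npz',im=im,d=d,p=s['eef_pos'],r=s['ee_rot'])
    A=R.from_euler('xyz',s['ee_rot'],degrees=True)
    p=cloud('wrist',d,s);q=A.inv().apply(p.reshape(-1,3)-s['eef_pos']).reshape(p.shape)*1000
    hsv=cv2.cvtColor(im,cv2.COLOR_RGB2HSV).astype(int)
    m=(hsv[...,1]>100)&(hsv[...,2]>50)&(np.abs(q[...,1])<45)&(q[...,0]>-150)&(q[...,0]<40)&(q[...,2]>-60)&(q[...,2]<0)
    k=cv2.morphologyEx(m.astype(np.uint8),cv2.MORPH_OPEN,np.ones((3,3)));n,l,st,_=cv2.connectedComponentsWithStats(k)
    if n<2: print('none');return s
    g=q[l==1+st[1:,4].argmax()]
    C=np.c_[g[:,:2],np.ones(len(g))];a,_,_,_=np.linalg.lstsq(C,g[:,2],rcond=None)
    r=cv2.minAreaRect(g[:,:2].astype(np.float32))
    print('TCP',s['eef_pos'].round(4),s['ee_rot'].round(2),'w',s['width'],'\nlid tool-frame rect',r,'top z=%.1f slopes deg'%np.median(g[:,2]),np.degrees(a[:2]).round(2),'z at x=0: %.1f'%a[2],'x',g[:,0].min().round(1),g[:,0].max().round(1))
    return s
if __name__=='__main__': lid()
E
python3 lid.py
```

```text
t: 19.63
eef_pos: [0.3555, 0.2241, 0.0644]
ee_rot: [-179.9, -0.2, -173.0]
ft_force: [-0.3, -0.2, -0.2]
width: 0.0556
grasp_force: 63.5
t: 19.88
eef_pos: [0.3592, 0.2264, 0.1085]
ee_rot: [179.8, 0.3, -173.0]
ft_force: [0.1, -0.2, 0.7]
width: 0.0558
grasp_force: 63.5
TCP [0.3592 0.2264 0.1085] [ 179.8     0.33 -173.  ] w 0.0557782528791129 
lid tool-frame rect ((-15.517583847045898, 1.461496353149414), (64.70196533203125, 57.981319427490234), 0.995476245880127) top z=-30.9 slopes deg [-0.37  0.2 ] z at x=0: -31.0 x -47.9 16.9
```

```bash
python3 -m jog '[[-0.02,-0.1,0,0,0,0,0.5],[-0.05,-0.28,0,0,0,0,0.5],[-0.09,-0.48,0,0,0,0,0.5],[-0.12,-0.7,0,0,0,0,0.5],[-0.15,-0.9,0,0,0,0,0.5]]' | grep eef
for i in 1 2; do python3 -m jog '[[0,0,0,0,0,0.015,0.5],[0,0,0,0,0,0.034,0.5],[0,0,0,0,0,0.053,0.5],[0,0,0,0,0,0.072,0.5],[0,0,0,0,0,0.09,0.5]]'; done | grep eef
python3 -c "
from h import *
go(.424,-.035,.09,91.3)"
```

```text
eef_pos: [0.4075, 0.05, 0.1037]
eef_pos: [0.4073, 0.0511, 0.1035]
eef_pos: [0.4073, 0.0514, 0.1035]
at [0.4073 0.0514 0.1035] [-1.7988e+02 -1.1000e-01  1.2186e+02] rows [-0.4113, -0.1568, 0.0671, -0.0004, -0.0002, 0.0849] n>= 5
```

```bash
python3 -m jog '[[-0.08,-0.03,0.01,0,0,0.015,0.5],[-0.16,-0.06,0.02,0,0,0.034,0.5],[-0.25,-0.09,0.04,0,0,0.053,0.5],[-0.33,-0.12,0.06,0,0,0.072,0.5],[-0.41,-0.157,0.067,0,0,0.085,0.5]]' | grep eef
python3 -m jog '[[0,0,0,0,0,0,0.5],[0,0,0,0,0,0,0.5]]'
python3 lid.py
cat > case.py <<'E'
from h import *
import sys
def case(s,d):
    p=cloud('wrist',d,s);z=p[...,2]
    m=(z>.035)&(z<.047)&(np.abs(p[...,1]+.273)<.09)&(np.abs(p[...,0]-.427)<.05)
    print('case pts',m.sum())
    if m.sum()<100: return
    q=p[m]
    for y in np.arange(-.34,-.2,.02):
        r=q[np.abs(q[:,1]-y)<.006]
        if len(r)>5: print('y%.3f'%y,'x',(r[:,0].min()*1000).round(1),(r[:,0].max()*1000).round(1), 'z',np.median(r[:,2]).round(4), 'inner', (r[r[:,0]<.427,0].max()*1000).round(1) if (r[:,0]<.427).any() else 0,(r[r[:,0]>.427,0].min()*1000).round(1) if (r[:,0]>.427).any() else 0)
f=np.load(sys.argv[1]+'.npz');case(dict(eef_pos=f['p'],ee_rot=f['r']),f['d'])
E
python3 case.py l; python3 case.py w5; python3 case.py w6;python3 case.py w1
```

```text
eef_pos: [0.4244, -0.0351, 0.0896]
t: 21.77
eef_pos: [0.4245, -0.0349, 0.0901]
ee_rot: [-179.9, -0.1, 91.6]
ft_force: [0.1, -0.4, 0.5]
width: 0.0557
grasp_force: 63.6
TCP [ 0.4245 -0.0349  0.0901] [-1.7986e+02 -9.0000e-02  9.1560e+01] w 0.05567066184240723 
lid tool-frame rect ((-14.441324234008789, -1.301534652709961), (63.72924041748047, 57.840126037597656), 0.5396797060966492) top z=-30.9 slopes deg [-0.39  0.09] z at x=0: -31.0 x -46.3 17.6
case pts 0
case pts 4766
y-0.340 x 391.8 463.2 z 0.0404 inner 427.0 427.0
y-0.320 x 391.3 462.9 z 0.0404 inner 402.2 452.0
y-0.300 x 390.9 462.4 z 0.0405 inner 401.9 451.7
y-0.280 x 390.5 462.1 z 0.0405 inner 401.5 451.0
y-0.260 x 390.1 461.7 z 0.0405 inner 401.0 450.7
y-0.240 x 389.5 461.1 z 0.0405 inner 400.6 450.2
y-0.220 x 389.3 460.8 z 0.0401 inner 400.3 449.9
case pts 4629
y-0.340 x 391.8 464.3 z 0.0403 inner 426.9 427.0
y-0.320 x 391.4 463.7 z 0.0406 inner 402.6 452.1
y-0.300 x 390.8 463.0 z 0.0405 inner 402.1 451.6
y-0.280 x 390.4 462.5 z 0.0405 inner 401.5 451.2
y-0.260 x 389.9 462.3 z 0.0404 inner 400.9 450.7
y-0.240 x 389.4 461.0 z 0.0405 inner 400.5 450.3
y-0.220 x 389.2 460.5 z 0.0403 inner 399.8 450.0
case pts 2764
y-0.340 x 395.0 467.0 z 0.0405 inner 426.5 427.2
y-0.320 x 394.4 466.5 z 0.0405 inner 405.5 455.5
y-0.300 x 394.5 466.3 z 0.0405 inner 405.4 454.9
y-0.280 x 393.9 465.6 z 0.0404 inner 404.6 455.0
y-0.260 x 392.8 465.2 z 0.0405 inner 404.3 454.1
y-0.240 x 393.5 464.7 z 0.0404 inner 403.8 453.5
y-0.220 x 392.9 464.2 z 0.0403 inner 403.3 453.5
y-0.200 x 392.7 463.2 z 0.0357 inner 394.3 460.8
```

Run:
```python
from h import *
f=np.load('l.npz')
for rep in range(2):
    if rep==0: s=dict(eef_pos=f['p'],ee_rot=f['r']);im,d=f['im'],f['d']
    else: s,im,d=grab('wrist')
    A=R.from_euler('xyz',s['ee_rot'],degrees=True)
    p=cloud('wrist',d,s);q=A.inv().apply(p.reshape(-1,3)-s['eef_pos']).reshape(p.shape)*1000
    lidm=(np.abs(q[...,2]+31)<3)&(np.abs(q[...,1])<40)
    for x in(14,8,0,-10,-20,-30,-40,-45):
        m=lidm&(np.abs(q[...,0]-x)<1.5);y=q[m][:,1]
        print(x,len(y),y.min().round(1),y.max().round(1),end=' | ')
    fm=(q[...,2]<-36)&(q[...,2]>-55)&(np.abs(q[...,0])<14)
    print('\nfingers',[ (q[fm&(q[...,1]*g>0)][:,1]*1).round(1)[[0,-1]] if (fm&(q[...,1]*g>0)).any() else 0 for g in(-1,1)],
      [np.percentile(q[fm&(q[...,1]*g>0)][:,1],[1,50,99]).round(1) for g in(-1,1)])
s,im,d=grab('top');p=cloud('top',d);hsv=cv2.cvtColor(im,cv2.COLOR_RGB2HSV).astype(int)
m=(hsv[...,1]>110)&(hsv[...,2]>60)&(np.abs(p[...,2]-.12)<.015)&(np.abs(p[...,1]+.1)<.15)
q=onz('top',np.argwhere(m)[:,::-1],.121)[:,:2].astype(np.float32)*1000
print('top lid',cv2.minAreaRect(q),len(q))
```

```text
14 1063 -35.4 33.3 | 8 1020 -39.9 39.9 | 0 839 -29.0 27.0 | -10 766 -29.2 27.2 | -20 738 -30.3 27.3 | -30 711 -30.4 27.6 | -40 668 -30.6 27.3 | -45 146 -30.4 26.9 | 
fingers [array([-34.2, -29. ]), array([27. , 26.7])] [array([-42.1, -30.1, -28.6]), array([26.5, 27.9, 39.9])]
14 1083 -35.3 33.2 | 8 1021 -40.0 39.9 | 0 808 -29.0 26.8 | -10 803 -29.5 27.1 | -20 730 -30.4 27.3 | -30 691 -30.4 27.5 | -40 656 -30.1 27.1 | -45 142 -30.4 26.9 | 
fingers [array([-34.1, -29. ]), array([26.6, 26.6])] [array([-42. , -30.1, -28.6]), array([26.5, 28. , 39.9])]
top lid ((425.6827392578125, -128.28768920898438), (54.27495193481445, 48.65705108642578), 0.863593339920044) 395
```

```bash
python3 -m jog '[[-0.05,0.0175,0.1,0,0,0,0.5],[-0.1,0.0175,0.2,0,0,0,0.5],[-0.15,0.0175,0.3,0,0,0,0.5],[-0.2,0.0175,0.35,0,0,0,0.5],[-0.2,0.0175,0.35,0,0,0,0.5]]' | grep eef
python3 -m jog '[[0,0,0,0,0,0,0.5],[0,0,0,0,0,0,0.5]]'
cat > rel.py <<'E'
from h import *
import sys
st=ctrl.state();print(st['eef_pos'].round(4),st['ee_rot'].round(2))
zl=st['eef_pos'][2]+.031
for n in('scene','top'):
    s,im,d=grab(n);np.savez('rel_'+n+'.npz',im=im,d=d)
    p=cloud(n,d);hsv=cv2.cvtColor(im,cv2.COLOR_RGB2HSV).astype(int)
    br=(hsv[...,1]>100)&(hsv[...,2]>30)&(hsv[...,0]<25)
    for lab,z0,y0,y1 in(('case',.041,-.345,-.222),('lid',zl,-.185,-.09)):
        m=(np.abs(p[...,2]-z0)<.006)&(p[...,1]>y0)&(p[...,1]<y1)&(np.abs(p[...,0]-.427)<.05)
        if lab=='lid': m&=br
        q=p[m]
        if len(q)<10: print(n,lab,'few',len(q));continue
        out=[]
        for y in np.arange(y0+.008,y1,.016):
            r=q[np.abs(q[:,1]-y)<.004]
            if len(r)>5: out.append((round(y,3),*(np.array([r[:,0].min(),r[:,0].max(),np.median(r[:,2])])*1000).round(1)))
        print(n,lab,len(q),'y',q[:,1].min().round(4),q[:,1].max().round(4),out)
E
python3 rel.py
```

```text
eef_pos: [0.4283, -0.0744, 0.0191]
t: 22.5
eef_pos: [0.4308, -0.0737, 0.0218]
ee_rot: [179.9, -0.1, 91.7]
ft_force: [0.5, 0.5, 0.1]
width: 0.0553
grasp_force: 63.6
[ 0.4308 -0.0737  0.0218] [ 1.7994e+02 -6.0000e-02  9.1660e+01]
scene case 276 y -0.3443 -0.2226 [(np.float64(-0.337), np.float64(396.0), np.float64(468.4), np.float64(39.2)), (np.float64(-0.321), np.float64(394.8), np.float64(466.6), np.float64(40.9)), (np.float64(-0.305), np.float64(395.4), np.float64(466.5), np.float64(40.7)), (np.float64(-0.289), np.float64(394.3), np.float64(465.0), np.float64(40.8)), (np.float64(-0.273), np.float64(393.5), np.float64(465.2), np.float64(41.4)), (np.float64(-0.257), np.float64(393.4), np.float64(464.2), np.float64(41.2)), (np.float64(-0.241), np.float64(392.8), np.float64(461.4), np.float64(40.4)), (np.float64(-0.225), np.float64(392.6), np.float64(461.2), np.float64(40.0))]
scene lid 104 y -0.185 -0.09 [(np.float64(-0.113), np.float64(435.2), np.float64(460.3), np.float64(53.8)), (np.float64(-0.097), np.float64(422.4), np.float64(459.8), np.float64(52.8))]
top case 385 y -0.345 -0.2238 [(np.float64(-0.337), np.float64(393.0), np.float64(463.4), np.float64(39.9)), (np.float64(-0.321), np.float64(390.9), np.float64(463.7), np.float64(40.3)), (np.float64(-0.305), np.float64(390.2), np.float64(460.7), np.float64(40.9)), (np.float64(-0.289), np.float64(390.3), np.float64(459.7), np.float64(41.2)), (np.float64(-0.273), np.float64(389.8), np.float64(460.1), np.float64(40.5)), (np.float64(-0.257), np.float64(389.6), np.float64(459.5), np.float64(40.2)), (np.float64(-0.241), np.float64(389.6), np.float64(459.6), np.float64(40.8)), (np.float64(-0.225), np.float64(389.6), np.float64(458.9), np.float64(40.0))]
top lid 143 y -0.1844 -0.162 [(np.float64(-0.177), np.float64(403.3), np.float64(458.5), np.float64(52.7))]
```

```bash
python3 -m jog '[[0,-0.012,0.01,0,0,0,0.5],[0,-0.025,0.02,0,0,0,0.5],[0,-0.025,0.02,0,0,0,0.5],[0,-0.025,0.02,0,0,0,0.5]]' | grep eef
sed -i "s/zl,-.185,-.09/zl,-.197,-.09/; s/.tolist()//; s/np.arange(y0+.008,y1,.016)/np.arange(y0+.006,y1,.012)/" rel.py; python3 rel.py | sed 's/np.float64//g'
```

```text
eef_pos: [0.4249, -0.0744, 0.0171]
[ 0.4249 -0.0744  0.0171] [-1.7999e+02 -5.0000e-02  9.1600e+01]
scene case 271 y -0.3435 -0.2233 [((-0.339), (395.3), (464.2), (38.7)), ((-0.327), (393.6), (464.4), (41.1)), ((-0.315), (394.9), (467.3), (41.0)), ((-0.303), (393.6), (465.7), (41.4)), ((-0.291), (393.7), (466.2), (39.9)), ((-0.279), (393.5), (463.5), (41.6)), ((-0.267), (394.7), (464.6), (40.9)), ((-0.255), (393.6), (464.8), (41.2)), ((-0.243), (393.2), (461.9), (40.4)), ((-0.231), (393.4), (461.3), (40.1))]
scene lid 112 y -0.1923 -0.0906 [((-0.191), (404.0), (437.9), (48.2)), ((-0.119), (442.9), (452.8), (48.4)), ((-0.107), (425.9), (451.8), (48.9)), ((-0.095), (413.5), (452.8), (48.3))]
top case 396 y -0.3449 -0.2223 [((-0.339), (393.7), (463.5), (40.4)), ((-0.327), (393.2), (463.0), (41.5)), ((-0.315), (390.4), (462.8), (40.8)), ((-0.303), (390.5), (460.6), (40.4)), ((-0.291), (390.1), (460.0), (40.4)), ((-0.279), (389.7), (459.8), (40.2)), ((-0.267), (389.9), (459.7), (40.5)), ((-0.255), (389.4), (459.3), (41.0)), ((-0.243), (389.7), (458.7), (41.1)), ((-0.231), (389.3), (459.3), (41.3))]
top lid 193 y -0.1933 -0.163 [((-0.191), (401.8), (451.3), (47.0)), ((-0.179), (396.1), (451.6), (48.0)), ((-0.167), (399.0), (451.5), (48.4))]
```

```bash
python3 -m jog '[[0,0.003,0.02,0,0,0,0.5],[0,0.003,0.04,0,0,0,0.5],[0,0.003,0.064,0,0,0,0.5],[0,0.003,0.064,0,0,0,0.5],[0,0.003,0.064,0,0,0,0.5]]'
python3 -m jog '[[-0.02,0,0,0,0,0,0.5],[-0.05,0,0,0,0,0,0.5],[-0.08,0,0,0,0,0,0.5],[-0.11,0,0,0,0,0,0.5],[-0.11,0,0,0,0,0,0.5]]'
```

```text
t: 23.45
eef_pos: [0.4253, -0.0744, 0.0037]
ee_rot: [-179.9, -0.1, 91.6]
ft_force: [1.0, 0.0, -0.1]
width: 0.0557
grasp_force: 63.6
t: 23.87
eef_pos: [0.4269, -0.0979, 0.0045]
ee_rot: [179.9, -0.0, 91.5]
ft_force: [-0.1, 0.1, -1.2]
width: 0.0556
grasp_force: 63.6
```

```bash
python3 -m jog '[[-0.02,0,0,0,0,0,0.5],[-0.05,-0.001,0,0,0,0,0.5],[-0.08,-0.001,0,0,0,0,0.5],[-0.11,-0.002,0,0,0,0,0.5],[-0.12,-0.002,0,0,0,0,0.5]]'
python3 -m jog '[[-0.02,0,0,0,0,0,0.5],[-0.04,-0.001,0,0,0,0,0.5],[-0.06,-0.001,0,0,0,0,0.5],[-0.08,-0.002,0,0,0,0,0.5],[-0.08,-0.002,0,0,0,0,0.5]]'
```

```text
t: 24.28
eef_pos: [0.4268, -0.1215, 0.0043]
ee_rot: [180.0, -0.0, 91.5]
ft_force: [-0.2, 0.1, -0.3]
width: 0.0559
grasp_force: 63.6
t: 24.7
eef_pos: [0.427, -0.1373, 0.0043]
ee_rot: [180.0, -0.0, 91.6]
ft_force: [0.2, -0.2, 0.0]
width: 0.0557
grasp_force: 63.6
```

```bash
python3 -m jog '[[-0.03,0,0,0,0,0,0.5],[-0.06,-0.001,0,0,0,0,0.5],[-0.09,-0.001,0,0,0,0,0.5],[-0.12,-0.002,0,0,0,0,0.5],[-0.13,-0.002,0,0,0,0,0.5]]'
python3 -m jog '[[-0.03,0,0,0,0,0,0.5],[-0.06,-0.001,0,0,0,0,0.5],[-0.09,-0.001,0,0,0,0,0.5],[-0.11,-0.002,0,0,0,0,0.5],[-0.11,-0.002,0,0,0,0,0.5]]'
```

```text
t: 25.12
eef_pos: [0.4273, -0.1636, 0.0043]
ee_rot: [180.0, -0.0, 91.5]
ft_force: [0.2, -0.3, 0.3]
width: 0.0558
grasp_force: 63.6
t: 25.53
eef_pos: [0.4275, -0.1855, 0.0043]
ee_rot: [180.0, -0.0, 91.5]
ft_force: [-0.1, 0.2, -0.4]
width: 0.0561
grasp_force: 63.6
```

```bash
python3 -m jog '[[0,0,0.006,0,0,0,0.5],[0,0,0.006,0,0,0,0.4],[0,0,0.006,0,0,0,0.2],[0,0,0.006,0,0,0,0.1],[0,0,0.006,0,0,0,0.1]]'
python3 -m jog '[[0,0,-0.03,0,0,0,0.1],[0,0,-0.1,0,0,0,0.1],[0,0,-0.25,0,0,0,0.1],[0,0,-0.35,0,0,0,0.1],[0,0,-0.35,0,0,0,0.1]]'
python3 - <<'E'
from h import *
s,im,d=grab('top');p=cloud('top',d);hsv=cv2.cvtColor(im,cv2.COLOR_RGB2HSV).astype(int)
s2,im2,d2=grab('wrist');A=R.from_euler('xyz',s2['ee_rot'],degrees=True);p=cloud('wrist',d2,s2)
h2=cv2.cvtColor(im2,cv2.COLOR_RGB2HSV).astype(int)
m=(h2[...,1]>100)&(h2[...,2]>50)&(np.abs(p[...,2]-.0335)<.006)&(p[...,1]>-.20)&(p[...,1]<-.14)&(np.abs(p[...,0]-.427)<.04)
q=p[m]*1000;print(s2['eef_pos'],len(q),q.min(0),q.max(0),np.median(q,0))
E
```

```text
t: 25.95
eef_pos: [0.4275, -0.1844, 0.0031]
ee_rot: [180.0, -0.0, 91.6]
ft_force: [0.5, -0.3, -0.0]
width: 0.0767
grasp_force: 0.0
t: 26.37
eef_pos: [0.4306, -0.1859, 0.0775]
ee_rot: [179.6, 0.2, 91.6]
ft_force: [0.8, -0.5, 1.1]
width: 0.0767
grasp_force: 0.0
[ 0.42958131 -0.18546244  0.07574296] 4314 [ 396.8614649  -199.97187882   29.34649004] [ 454.88657908 -167.01214764   34.41960747] [ 425.87950337 -182.14261823   32.58846379]
```

```bash
python3 -m jog '[[0.08,-0.008,0,0,0,0,0.6],[0.16,-0.008,0,0,0,0,1],[0.24,-0.008,0,0,0,0,1],[0.24,-0.008,0,0,0,0,1],[0.24,-0.008,0,0,0,0,1]]'
python3 -m jog '[[0,0,0,0,0,0,1],[0,0,0.1,0,0,0,1],[0,0,0.2,0,0,0,1],[0,0,0.3,0,0,0,1],[0,0,0.31,0,0,0,1]]'
python3 -m jog '[[0,0,0,0,0,0,1],[0,0,0,0,0,0,1]]'
```

```text
t: 26.88
eef_pos: [0.4235, -0.136, 0.0721]
ee_rot: [-179.9, -0.1, 91.7]
ft_force: [0.1, -0.0, -0.2]
width: 0.0161
grasp_force: 0.0
t: 27.3
eef_pos: [0.4217, -0.1365, 0.008]
ee_rot: [-179.7, -0.1, 91.5]
ft_force: [-1.2, -0.4, -0.6]
width: 0.0003
grasp_force: 0.0
t: 27.47
eef_pos: [0.4247, -0.1372, 0.0114]
ee_rot: [180.0, -0.0, 91.5]
ft_force: [0.1, -1.6, 0.9]
width: -0.0
grasp_force: 0.0
```

```bash
python3 -m jog '[[-0.04,0.008,0,0,0,0,1],[-0.08,0.008,0,0,0,0,1],[-0.12,0.008,0,0,0,0,1],[-0.16,0.008,0,0,0,0,1],[-0.2,0.008,0,0,0,0,1]]'
python3 -m jog '[[-0.015,0,0,0,0,0,1],[-0.03,0,0,0,0,0,1],[-0.04,0,0,0,0,0,1],[-0.05,0,0,0,0,0,1],[-0.05,0,0,0,0,0,1]]'
```

```text
t: 27.88
eef_pos: [0.4275, -0.1777, 0.0115]
ee_rot: [179.9, -0.0, 91.6]
ft_force: [0.1, -0.1, 0.4]
width: -0.0002
grasp_force: 0.1
t: 28.3
eef_pos: [0.4274, -0.1868, 0.011]
ee_rot: [180.0, -0.0, 91.6]
ft_force: [0.2, -0.3, 0.0]
width: 0.0
grasp_force: 0.0
```

```bash
for i in 1 2 3; do python3 -m jog '[[-0.005,0,0,0,0,0,1],[-0.01,0,0,0,0,0,1],[-0.012,0,0,0,0,0,1],[-0.012,0,0,0,0,0,1]]' | grep -E "eef|ft"; done
```

```text
eef_pos: [0.4275, -0.1889, 0.011]
ft_force: [-0.1, -0.4, -0.2]
eef_pos: [0.4276, -0.1915, 0.011]
ft_force: [-0.5, -0.6, -0.3]
eef_pos: [0.4276, -0.1937, 0.011]
ft_force: [-1.1, 1.2, 0.9]
```

```bash
for i in 1 2; do python3 -m jog '[[-0.004,0,0,0,0,0,1],[-0.008,0,0,0,0,0,1],[-0.01,0,0,0,0,0,1],[-0.01,0,0,0,0,0,1]]' | grep -E "eef|ft"; done
```

```text
eef_pos: [0.4276, -0.1938, 0.011]
ft_force: [0.8, 5.5, 2.5]
eef_pos: [0.4276, -0.1937, 0.011]
ft_force: [0.3, 12.8, 5.5]
```

Firm stop reached. Back off, lift, and inspect.

```bash
python3 -m jog '[[0.05,0,0,0,0,0,1],[0.15,0,0,0,0,0,1],[0.25,0,0,0,0,0,1],[0.25,0,-0.2,0,0,0,1],[0.25,0,-0.4,0,0,0,1]]' | grep eef
python3 -m jog '[[0,0,-0.2,0,0,0,1],[0,0,-0.3,0,0,0,1],[0,0,-0.3,0,0,0,1]]' | grep eef
cat > fin.py <<'E'
from h import *
for n in('wrist','scene','top'):
    s,im,d=grab(n);p=cloud(n,d,s if n=='wrist' else None)
    z=p[...,2]
    for x in(.41,.428,.445):
        m=(np.abs(p[...,0]-x)<.006)&(np.abs(p[...,1]+.273)<.09);q=p[m];
        if len(q)<20: print(n,x,'few');continue
        q=q[np.argsort(-q[:,1])]
        a=q[q[:,2]>.022]; 
        bins=[(y,round(float(np.median(q[np.abs(q[:,1]-y)<.003,2])*1000),1)) for y in np.arange(-.200,-.35,-.01) if (np.abs(q[:,1]-y)<.003).any()]
        print(n,x,'first y of z>22mm',a[:,1].max().round(4) if len(a) else None,[f'{y:.2f}:{v}' for y,v in bins])
    for l,c in(('a',(.433,.3103)),('b',(.5135,.1558)),('c',(.421,-.3801))):
        k=(np.hypot(p[...,0]-c[0],p[...,1]-c[1])<.02)&(z<.12);
        if k.sum(): print(n,l,'max z',z[k].max().round(4))
E
python3 fin.py
```

```text
eef_pos: [0.4232, -0.1462, 0.0896]
eef_pos: [0.43, -0.1494, 0.1565]
wrist 0.41 first y of z>22mm -0.2028 ['-0.20:-0.4', '-0.21:32.9', '-0.22:32.7']
wrist 0.428 first y of z>22mm -0.2025 ['-0.20:-0.2', '-0.21:32.9', '-0.31:32.8', '-0.32:32.7', '-0.33:32.6', '-0.34:40.8']
wrist 0.445 first y of z>22mm -0.202 ['-0.20:7.2', '-0.21:32.5', '-0.22:32.5', '-0.32:32.7', '-0.33:32.7', '-0.34:40.7']
wrist c max z 0.0107
scene 0.41 first y of z>22mm -0.2026 ['-0.20:3.5', '-0.21:14.6', '-0.22:32.1', '-0.23:-343.1', '-0.24:-342.8', '-0.25:32.0', '-0.26:-713.7', '-0.27:-716.5', '-0.28:-717.9', '-0.29:-707.8', '-0.30:33.8', '-0.31:34.2', '-0.32:34.2', '-0.33:32.9', '-0.34:38.3']
scene 0.428 first y of z>22mm -0.2023 ['-0.20:2.0', '-0.21:31.2', '-0.22:-715.3', '-0.23:32.8', '-0.24:33.2', '-0.25:31.9', '-0.26:-342.5', '-0.27:31.3', '-0.28:32.7', '-0.29:32.2', '-0.30:-340.8', '-0.31:31.7', '-0.32:-717.9', '-0.33:33.3', '-0.34:32.6']
scene 0.445 first y of z>22mm -0.2019 ['-0.20:0.2', '-0.21:18.9', '-0.22:32.4', '-0.23:31.7', '-0.24:33.5', '-0.25:-715.9', '-0.26:32.7', '-0.27:32.3', '-0.28:-719.9', '-0.29:-720.9', '-0.30:33.3', '-0.31:31.5', '-0.32:31.0', '-0.33:32.4', '-0.34:-341.4']
scene a max z 0.0924
scene b max z 0.0942
scene c max z 0.0449
top 0.41 first y of z>22mm -0.183 ['-0.30:32.1', '-0.31:34.7', '-0.32:32.6', '-0.33:33.7', '-0.34:38.7']
top 0.428 first y of z>22mm -0.1834 ['-0.20:608.0', '-0.30:30.6', '-0.31:33.3', '-0.32:32.1', '-0.33:32.9', '-0.34:39.0']
top 0.445 first y of z>22mm -0.183 ['-0.20:598.7', '-0.30:31.6', '-0.31:34.9', '-0.32:32.9', '-0.33:32.8', '-0.34:38.1']
top a max z 0.0931
top b max z 0.0939
top c max z 0.0488
```

```bash
python3 -c "
from cell import ctrl
print(ctrl.finish_job())"
```

```text
the job is handed in; nothing more can be done
None
```

I handed the job in at about 29 s of the 72 s allowed: the gauge stands upright in its case, and the lid was slid out, picked up by its overhanging end and pushed home to a firm stop, flush to within about 1 mm by camera. The three bolts still stand, and the arm is clear of everything; the hand-in reported no verdict.

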